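# Grade mixed binding fasteners on a rocking sieve

### The job

Grade the mixed binding fasteners. Push the sorter's catch drawer fully home, set the wooden scraper block on the feed deck behind the fasteners, sweep them all into the sieve pan and stand the block upright on the worktop again; pick up the few that have rolled on to the worktop and put them in the pan too. Lower the pan's handle until every small brass screw has dropped through the slots into the drawer while the large black nuts stay in the pan, then raise the handle to tip the nuts over the spout into the bin, and leave the pan level; do not disturb the magnifier or the binder clip.

Things in the scene. Friction and masses are not known exactly. Their poses are not given: they have to be found in the camera images.
- sorter: bench sorter for binding fasteners, fixed: grey steel base 325 x 124 x 8 mm with a green rocking sieve pan between two posts, a feed deck, a catch drawer and a bin. Origin on the worktop under the pan's pivot. Its x runs along the pan, about away from the robot, from the handle (-x) to the open spout (+x); the feed deck stands out to +y, the drawer pulls out to -y
- deck_edge (a point): middle of the feed deck's open edge, on its top, 142 mm above the worktop; axes as the sorter's. The deck is a level aluminium channel 76 mm wide from here 164 mm along +y to its end stop, rails 12 mm high; fasteners start on the first 112 mm. Towards -y comes the pan: wall top 10 mm lower than the deck (if level), inside 5.5 mm past the edge, floor 32 mm lower; go 10 mm past to clear the last piece
- pan (a joint): tilt of the sieve pan about its pivot (level axis along the sorter's y, 110 mm above the worktop), rad: 0 level, positive = handle end up, spout end down; range -0.45 to 0.85. Friction holds it where it is left (about 3 N at the handle moves it)
- pan_floor (a point): point of the pan's floor on its pivot axis (sorter's x = y = 0); axes tilt with the pan. Inside 75 mm wide, side walls 22 mm high. Smooth plate from x = -20 mm to the open spout at x = +85 mm; from x = -20 to the closed end wall at x = -120 mm four slots, 14 mm wide, between three 6 mm steel rods along x (their first 15 mm over a bent-down lip). Fasteners slide on it from about 0.4 rad of tilt
- pan_handle (a point): middle of the pan's handle, a round black bar 10 mm thick and 76 mm long parallel to the pivot axis, at x = -150 mm, z = +45 mm in the pan's frame (pan_floor), carried by two arms at y = +-34 mm; 58 mm free between the arms. It may turn within the grip
- drawer (a joint): how far the catch drawer is pulled out, m: 0 fully home (its inside then lies under all the pan's slots), up to 0.08; slides to the sorter's -y, friction about 1.5 N
- drawer_in (a point): middle of the drawer's inner floor, 12.5 mm above the worktop; inside 152 x 91 x 31 mm (x, y, height), axes as the sorter's. White tray with a green front
- drawer_handle (a point): middle of the drawer's black bow handle, a bar 8 mm thick and 60 mm long along the sorter's x, 31.5 mm above the worktop, 35 mm out from the drawer's front face towards -y; pushing it towards +y shuts the drawer
- large_bin: grey open bin fixed to the sorter under the pan's spout, outside 112 x 116 mm, walls 50 to 56 mm high, 28 mm on the pan side, 3 mm thick; origin at the middle of its underside, 8 mm above the worktop
- scraper: wooden scraper block with a dark rubber sole, standing on the worktop: base 69 x 34 x 18 mm (x, y, z) with an upright grip rib on top, 50 x 14 mm (x, y), up to z = 48 mm; 0.12 kg; origin at the middle of its underside. Its 69 mm side fits between the deck's rails
- loupe: black stand magnifier, diameter 41, height 38 mm, bystander; origin at the middle of its underside
- binder_clip: black binder clip standing on its base, 42 x 40 x 51 mm, bystander; origin at the middle of its underside
- screw1: small brass binding screw, a short barrel 9 mm in diameter and 9 mm long, 10 g; origin at its centre, own z along the barrel. Three to seven of these are present: three to six on the deck, and perhaps one on the worktop
- screw2: small brass binding screw, a short barrel 9 mm in diameter and 9 mm long, 10 g; origin at its centre, own z along the barrel. Three to seven of these are present: three to six on the deck, and perhaps one on the worktop
- screw3: small brass binding screw, a short barrel 9 mm in diameter and 9 mm long, 10 g; origin at its centre, own z along the barrel. Three to seven of these are present: three to six on the deck, and perhaps one on the worktop
- screw4: small brass binding screw, a short barrel 9 mm in diameter and 9 mm long, 10 g; origin at its centre, own z along the barrel. Three to seven of these are present: three to six on the deck, and perhaps one on the worktop
- screw5: small brass binding screw, a short barrel 9 mm in diameter and 9 mm long, 10 g; origin at its centre, own z along the barrel. Three to seven of these are present: three to six on the deck, and perhaps one on the worktop
- screw6: small brass binding screw, a short barrel 9 mm in diameter and 9 mm long, 10 g; origin at its centre, own z along the barrel. Three to seven of these are present: three to six on the deck, and perhaps one on the worktop
- screw7: small brass binding screw, a short barrel 9 mm in diameter and 9 mm long, 10 g; origin at its centre, own z along the barrel. Three to seven of these are present: three to six on the deck, and perhaps one on the worktop
- nut1: large black knurled thumb nut with brass centre, about 23 mm in diameter and 18 mm high, 22 g; origin at its centre, own z along its bore. Three to five of these are present: one or two on the deck, the others on the worktop
- nut2: large black knurled thumb nut with brass centre, about 23 mm in diameter and 18 mm high, 22 g; origin at its centre, own z along its bore. Three to five of these are present: one or two on the deck, the others on the worktop
- nut3: large black knurled thumb nut with brass centre, about 23 mm in diameter and 18 mm high, 22 g; origin at its centre, own z along its bore. Three to five of these are present: one or two on the deck, the others on the worktop
- nut4: large black knurled thumb nut with brass centre, about 23 mm in diameter and 18 mm high, 22 g; origin at its centre, own z along its bore. Three to five of these are present: one or two on the deck, the others on the worktop
- nut5: large black knurled thumb nut with brass centre, about 23 mm in diameter and 18 mm high, 22 g; origin at its centre, own z along its bore. Three to five of these are present: one or two on the deck, the others on the worktop
Mind the look-alikes: they are no part of the job. There is more than one size of the scraper; the one meant has the size given above.

How it is judged:
By the outcome, as a careful person would: the job done as asked, in the order asked, and still so for the second after the job is handed in, with the robot touching nothing.
Of screw1, screw2, screw3, screw4, screw5, screw6 only 3 to 6 are there at a start; the rules pass over those that are not, and their reading is None.
Of nut1, nut2 only 1 to 2 are there at a start; the rules pass over those that are not, and their reading is None.
Of nut3, nut4, nut5, screw7 only 3 to 4 are there at a start; the rules pass over those that are not, and their reading is None.
At some moment in a run one of scraper may be knocked a few centimetres aside while the robot is not near it.
Once in a run the grip may slacken for a moment while it holds something.
It also fails if it takes over 210 s, if anything falls off the work surface, if the arm or the gripper's body presses on something with over 40 N, if the wrist force passes 120 N, or if a joint passes its speed limit or range.

### The arm

A 6-joint arm with a two-finger parallel gripper is mounted at the origin on a cart in front of the work surface, level with it; the furniture and walls round the work are solid. World frame = base frame: x ahead of the robot, y to its left, z up, the work surface at z = 0. Lengths are in m, angles in rad, forces in N, time in s.
With the tool pointing down it reaches from about 0.375 to 0.975 m from the base axis. Payload 3.8 kg.
Tool frame: the origin (TCP) lies at the very end of the fingers, on their centre line; the grasp point (between the pads) lies 19 mm behind it; z points along the fingers, y is the line along which they close (so a half turn about z gives the same grasp; the last joint's range is limited). The gripper opens to 88 mm and grips with 3 to 60 N. Pads are 18 mm wide; open, the fingers measure 123 mm over their backs; the gripper's body (75 mm by 187 mm) begins 45 mm behind the grasp point.
Start: joints at [1.304, 0.264, 1.604, -0, 1.274, -0.037], TCP at [0.154, 0.657, 0.239] pointing down, gripper open.
Joint ranges: [-2.63, 2.63], [-0.94, 2.18], [0.31, 2.57], [-1.31, 4.45], [0, 2.66], [-2.55, 2.55]. Speed limits (rad/s): [2.57, 2.57, 3.14, 3.14, 3.14, 3.14].

### API

Orientations are given as a unit quaternion [w, x, y, z].
In Python, from plant import get_obs, snapshot, camera_params, job_done gives the robot as it stands.
- The arm moves only by the tool apply_moves, never from a script. Its argument "increments" is one flat list of numbers, 4 for each row, row after row: the shift along the tool's x, y, z in m, then the turn about the tool's z in rad. In form: [x, y, z, turn, x, y, z, turn, ...]. A call has exactly 8 rows; each row shifts and turns the commanded pose from where the row before left it, along the tool's axes as they then stand; what a row does not reach is not made up. A row lasts 1/12 s, in which the tool goes at most 41.7 mm and 7.16 degrees, less where a joint would pass 70% of its speed; a pose out of reach is approached as far as the arm can. A call is refused whole if a number of a shift passes 0.0417 or a number of a turn 0.125, either way. A call with a gripper value outside its range is refused whole. "hand" is the gripper command: -1 is fully open, 1 is shut, values between are in proportion, set as the call begins (left out, the last holds). The fingers move at their own pace and stop on an object; the grip force is fixed at half the most. Time passes only in rows, so rows that do not move let the fingers close, or fill a call up. It gives the time, the measured TCP pose, the force, the opening and the grip force at its end, in the units of the state.
- get_obs(): the state, without advancing time (a new reading comes with each control period).
- snapshot(name): name is "scene" or "top"; returns (picture, depth): 384x512x3 uint8, blue, green, red; 384x512 float32, m along the optical axis (not along the pixel's ray), 0 where there is no reading.
- camera_params(name): a dict with "camera_matrix" (3x3 intrinsics, pixels), "world_to_cam" (4x4, takes a point from world to camera coordinates). Camera axes: x right, y down, z forward; pixel columns grow to the right and rows downward; lengths in m; the calibration is good to about 2 mm. A picture is of the moment at which its call begins. camera_params takes no time and is no camera call.
- job_done(): hands the job in; it is judged then, once.
The state is a dict: "time": time; "joint_positions": joint angles; "joint_vel": joint speeds; "effort": joint torques, N m; "ee_pos": TCP position; "orientation": TCP orientation; "force": force on the tool from outside, world axes, zero at the start; "ft_torque": the same for the moment, N m; "finger_gap": opening from 0.0 (shut) to 1.0 (fully open); "gripper_force": force on a finger pad.
Only numpy, scipy, OpenCV 4.12 (cv2) and the standard library are available. Lean on these libraries where they do the work, as an engineer would, in place of code of your own. Each camera call takes 0.05 s, during which the arm holds its last target. There are 200 camera calls.

## Working session

There is one attempt and no reset: what is moved stays moved. The work goes in short steps, Python scripts to look and compute and a tool call to move; the robot and the scene stay as the last step left them, time stands still between calls to the robot, and variables do not carry over. Pictures are saved under pics/ and viewed, at most 14 in all, crops included, and the job is handed in when it is done.

Besides the shell and the picture viewer there is one more tool, called after ">>>" as name(argument=value, ...) on one line, values as JSON. apply_moves: Moves the arm, as the interface text tells. Its arguments: {"type":"object","properties":{"increments":{"type":"array"},"hand":{"type":"number"}},"required":["increments"]}

```bash
ls; mkdir -p pics
cat > h.py <<'E'
import numpy as np, cv2
from plant import *
def cam(n):
    p=camera_params(n); return np.array(p["camera_matrix"]),np.array(p["world_to_cam"])
def ray(n,u,v,z):
    K,T=cam(n); R=T[:3,:3]; c=-R.T@T[:3,3]; d=R.T@np.linalg.inv(K)@[u,v,1]
    return c+d*(z-c[2])/d[2]
def proj(n,p):
    K,T=cam(n); q=K@(T[:3,:3]@np.asarray(p)+T[:3,3]); return q[:2]/q[2]
def cloud(n,dep):
    K,T=cam(n); v,u=np.mgrid[:384,:512]; d=dep
    c=np.stack([(u-K[0,2])/K[0,0]*d,(v-K[1,2])/K[1,1]*d,d],-1)
    return (c-T[:3,3])@T[:3,:3]
def shot(n,f=None):
    im,d=snapshot(n)
    if f: cv2.imwrite('pics/'+f,im)
    return im,d
E
python3 - <<'E'
from h import *
print(get_obs())
for n in("scene","top"):
    im,d=shot(n); cv2.imwrite(f'pics/{n}0.png',cv2.resize(im,(800,600),interpolation=3)); np.savez(f'{n}0',im=im,d=d)
    K,T=cam(n); print(n,K,-T[:3,:3].T@T[:3,3],T[:3,:3])
E
```

```text
pics
{'time': 0.0, 'joint_positions': array([ 1.30410376e+00,  2.64750762e-01,  1.60532209e+00, -2.66519161e-05,
        1.27368403e+00, -3.68907374e-02]), 'joint_vel': array([ 0.00044292, -0.00031527,  0.00020123,  0.0013172 ,  0.00109722,
       -0.00010781]), 'effort': array([ 5.70229058e-04, -5.02110386e+01, -3.56870306e+01,  7.30746123e-02,
        2.91946175e-02, -1.76022068e-04]), 'ee_pos': array([0.15357868, 0.65659521, 0.23741763]), 'orientation': array([-1.51034789e-04,  1.14644302e-01,  9.93406016e-01, -1.07159997e-03]), 'force': array([-0.51576682, -0.16813002,  0.67154561]), 'ft_torque': array([ 0.01156068,  0.00610655, -0.00428232]), 'gripper_force': 0.0, 'finger_gap': 1.0002557390072335}
scene [[350.58157934   0.         254.08443391]
 [  0.         350.58157934 191.35338592]
 [  0.           0.           1.        ]] [-0.10185523 -0.30698062  0.78253778] [[ 0.43167774 -0.90199201  0.00804646]
 [-0.60152775 -0.29450517 -0.74258405]
 [ 0.6721746   0.31571684 -0.66970455]]
top [[409.28861899   0.         253.9787176 ]
 [  0.         409.28861899 192.68229176]
 [  0.           0.           1.        ]] [ 0.38587722 -0.00996747  1.53084811] [[-0.0079006  -0.99992853 -0.00897313]
 [-0.99277537  0.00891784 -0.11965594]
 [ 0.11972741  0.00796295 -0.99277487]]
```

View pics/scene0.png

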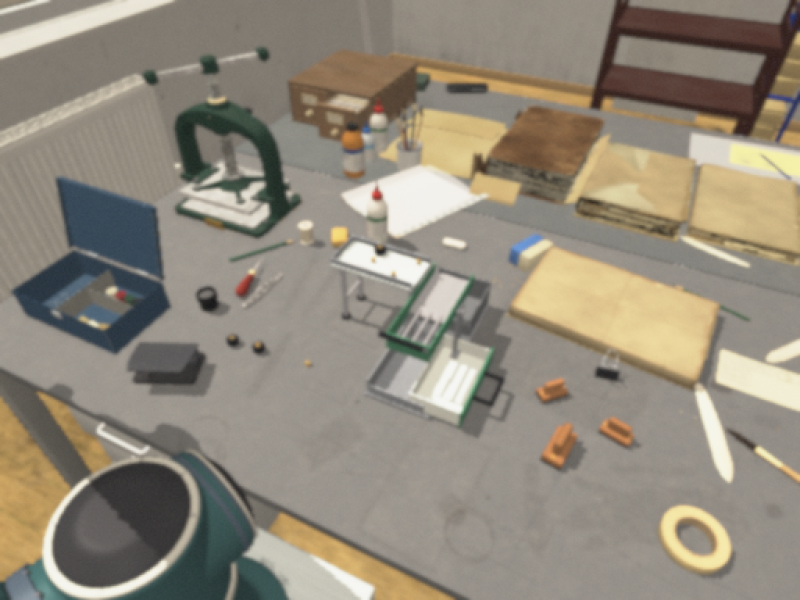

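View pics/top0.png

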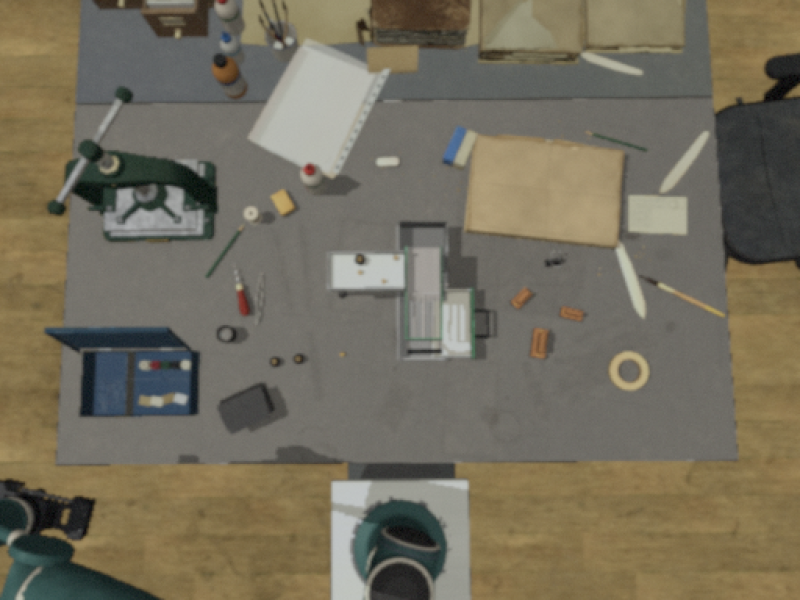

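Run:
```python
from h import *
t=np.load('top0.npz'); s=np.load('scene0.npz')
a=cv2.resize(t['im'][135:240,205:385],None,fx=4.4,fy=4.4,interpolation=2); cv2.imwrite('pics/tc.png',a)
a=cv2.resize(s['im'][145:305,205:425],None,fx=3.6,fy=3.6,interpolation=2); cv2.imwrite('pics/sc.png',a)
for n,z in(("top",t),("scene",s)):
    P=cloud(n,z['d']); hsv=cv2.cvtColor(z['im'],cv2.COLOR_BGR2HSV)
    W=(P[...,0]>.3)&(P[...,0]<1.0)&(abs(P[...,1])<.7)
    m=((hsv[...,0]<14)&(hsv[...,1]>120)&W).astype('uint8')
    N,l,st,c=cv2.connectedComponentsWithStats(m)
    for i in range(1,N):
        if st[i,4]<30: continue
        q=P[l==i]; cs=cv2.findContours((l==i).astype('uint8'),0,1)[0][0]
        print(n,'org',c[i].round(1),st[i,4],q.mean(0).round(3),'zmax',q[:,2].max().round(3))
        # upper rib
        pts=np.array([ray(n,u,v,.018) for u,v in cs[:,0]])[:,:2].astype('float32'); print(cv2.minAreaRect(pts))
    # height slices
    for lo,hi,nm in((.128,.136,'wall'),(.137,.147,'deck'),(.148,.16,'rail')):
        k=(P[...,2]>lo)&(P[...,2]<hi)&W&(P[...,0]<.8)&(P[...,1]>-.3)&(P[...,1]<.3); q=P[k]
        if len(q)>5: print(nm,len(q),cv2.minAreaRect(q[:,:2].astype('float32')),np.percentile(q,[1,50,99],0).round(3).tolist())
```

```text
top org [197.6 108.4] 30 [0.856 0.198 0.133] zmax 0.151
((0.8943963050842285, 0.21551336348056793), (0.019960865378379822, 0.019144238904118538), 0.45254191756248474)
top org [155.2 193.8] 68 [0.567 0.37  0.021] zmax 0.034
((0.5687305927276611, 0.36956509947776794), (0.05671829730272293, 0.018676379695534706), 1.2421352863311768)
wall 141 ((0.5714483261108398, 0.022180184721946716), (0.240960955619812, 0.21805736422538757), 87.3984375) [[0.463, -0.096, 0.128], [0.566, -0.022, 0.132], [0.673, 0.126, 0.136]]
deck 923 ((0.5567033290863037, 0.03351394832134247), (0.22253763675689697, 0.23442542552947998), 3.5192251205444336) [[0.555, -0.017, 0.137], [0.621, 0.066, 0.142], [0.661, 0.151, 0.147]]
rail 319 ((0.5480780005455017, 0.04386746883392334), (0.293142706155777, 0.18326207995414734), 20.92308235168457) [[0.442, -0.089, 0.148], [0.61, 0.066, 0.154], [0.666, 0.154, 0.16]]
scene org [156.1 182.4] 66 [0.56  0.364 0.021] zmax 0.026
((0.564182698726654, 0.36847278475761414), (0.0627012625336647, 0.01982283778488636), 18.563152313232422)
scene org [353.4 249.3] 135 [ 0.568 -0.296  0.021] zm
[... 313 characters left out ...]
 0.457 -0.333  0.028] zmax 0.053
((0.46786099672317505, -0.33374887704849243), (0.030720936134457588, 0.08516164124011993), 81.80696105957031)
wall 203 ((0.5679885745048523, 0.02571731060743332), (0.2511192858219147, 0.21721778810024261), 89.62907409667969) [[0.468, -0.1, 0.128], [0.559, -0.041, 0.131], [0.674, 0.047, 0.135]]
deck 932 ((0.5886138677597046, 0.008216410875320435), (0.31157419085502625, 0.15082049369812012), 62.453773498535156) [[0.575, -0.016, 0.138], [0.62, 0.06, 0.142], [0.661, 0.148, 0.147]]
rail 474 ((0.5447736382484436, 0.038977786898612976), (0.2961978316307068, 0.18386685848236084), 20.570354461669922) [[0.437, -0.095, 0.148], [0.581, 0.048, 0.153], [0.663, 0.15, 0.16]]
```

View pics/tc.png

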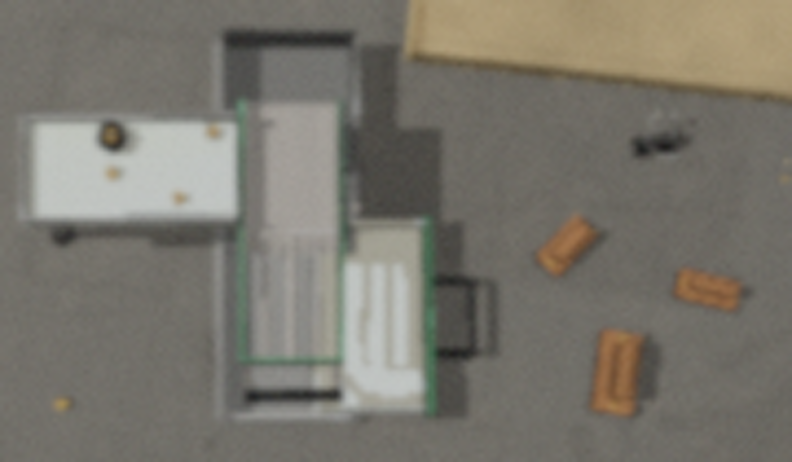

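View pics/sc.png

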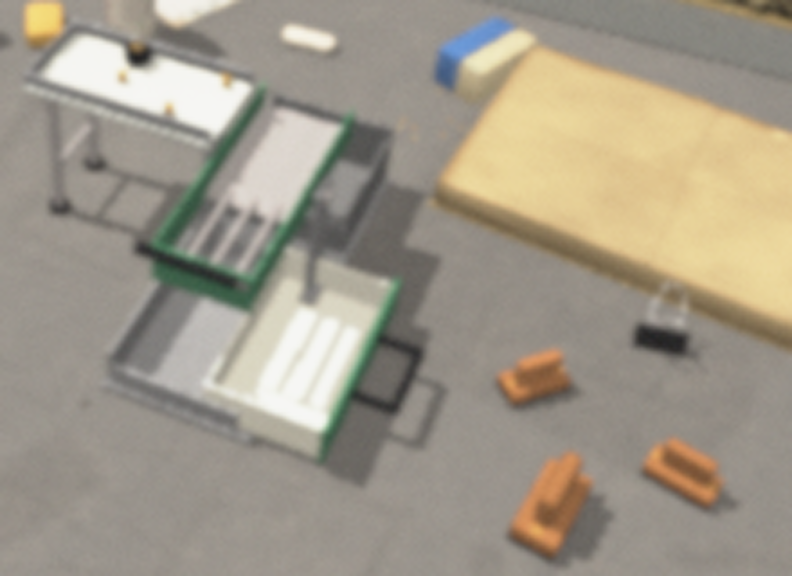

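The scene view (800 px frame) shows the sorter at about (430,310), with the drawer open. The top view (800 px frame) gives these pixels:

| Item | Pixels |
|---|---|
| Nut on the deck | (360,259) |
| Screws on the deck | about (361,272), (383,259), (376,280) |
| Nuts on the worktop | (275,362), (298,358) |
| Screw on the worktop | (342,354) |
| Loupe | (227,334) |
| Clip | (555,261) |

There are three scraper candidates: (522,298), (572,313) and (539,343). The last is the largest, about 68 mm long and 0.05 m high, so it matches the description.

```bash
cat > m.py <<'E'
from h import *
def blobs(n,im,d,kind,z,box,amin=3):
    P=cloud(n,d); hsv=cv2.cvtColor(im,cv2.COLOR_BGR2HSV); H,S,V=[hsv[...,i].astype(int) for i in range(3)]
    m={'brass':(H>9)&(H<30)&(S>110)&(V>70),'black':(V<50),'green':(H>50)&(H<90)&(S>90),'rust':(H<14)&(S>95),
       'white':(S<30)&(V>165)}[kind]
    W=(P[...,0]>box[0])&(P[...,0]<box[1])&(P[...,1]>box[2])&(P[...,1]<box[3])
    m=(m&W).astype('uint8'); N,l,st,c=cv2.connectedComponentsWithStats(m,connectivity=8); out=[]
    for i in range(1,N):
        if st[i,4]<amin: continue
        cs=max(cv2.findContours((l==i).astype('uint8'),0,1)[0],key=len)
        pts=np.array([ray(n,u,v,z) for u,v in cs[:,0]])[:,:2].astype('float32')
        q=P[l==i]; out.append((c[i].round(1),int(st[i,4]),ray(n,*c[i],z)[:2].round(4),np.median(q[:,2]).round(3),pts,q))
    return out
E
python3 - <<'E'
from m import *
D={n:np.load(n+'0.npz') for n in("top","scene")}
def rr(p):
    (c,s,a)=cv2.minAreaRect(p); return np.round(c,4),np.round(s,4),round(a,1)
for n in D:
    im,d=D[n]['im'],D[n]['d']; print('##',n)
    for k,z,box,am in(('brass',.0045,(.3,.65,.06,.35),3),('brass',.146,(.56,.68,-.02,.17),2),('black',.009,(.3,.65,.1,.5),6),('black',.155,(.4,.68,-.12,.17),8),('white',.142,(.5,.7,-.02,.2),50),('rust',.018,(.4,.65,-.5,-.2),15),('green',.132,(.4,.75,-.13,.05),20),('black',.0315,(.4,.65,-.3,-.13),8)):
        for b in blobs(n,im,d,k,z,box,am):
            print(k,*b[:4], rr(b[4]) if b[1]>20 else '')
    P=cloud(n,d)
    k=(P[...,0]>.4)&(P[...,0]<.52)&(P[...,1]>-.4)&(P[...,1]<-.28)
    for lo,hi in((.012,.024),(.036,.056)):
        q=P[k&(P[...,2]>lo)&(P[...,2]<hi)]
        if len(q)>4: print('scr',lo,len(q),rr(q[:,:2].astype('float32')),np.median(q[:,2]))
E
```

```text
## top
black [111.9 216.4] 32 [0.4851 0.5331] 0.16 (array([0.4838, 0.5354]), array([0.0486, 0.0129]), 45.8)
black [149.2 214.4] 14 [0.4915 0.3937] 0.014 
black [124.  244.8] 152 [0.3795 0.4847] 0.032 (array([0.3811, 0.4846]), array([0.1434, 0.0148]), 1.7)
black [171.  254.8] 44 [0.3416 0.3098] 0.008 (array([0.3426, 0.3102]), array([0.0595, 0.0098]), 21.5)
white [235.2 173.6] 865 [0.62   0.0654] 0.142 (array([0.6205, 0.0645]), array([0.1553, 0.0732]), 89.4)
rust [368.1 200.3] 30 [ 0.536  -0.4206] 0.021 (array([ 0.5347, -0.4152]), array([0.0383, 0.0232]), 73.3)
black [308.1 214.7] 10 [ 0.4837 -0.1955] 0.033 
scr 0.012 98 (array([ 0.4675, -0.3307]), array([0.0341, 0.0666]), 81.4) 0.0179832036282764
scr 0.036 57 (array([ 0.4683, -0.3299]), array([0.0149, 0.0494]), 76.4) 0.04643294211595427
## scene
brass [164.4 220.9] 7 [0.4398 0.2457] 0.017 
brass [201.2 346.2] 784 [ 0.1639 -0.0564] -0.74 (array([ 0.1637, -0.0545]), array([0.1305, 0.03  ]), 90.0)
black [133.7 193.9] 58 [0.4911 0.4041] 0.023 (array([0.4903, 0.4037]), array([0.0341, 0.0275]), 50.8)
black [149.3 219. ] 11 [0.4229 0.2882] 0
[... 209 characters left out ...]
.8 177. ] 95 [0.5745 0.0658] 0.14 (array([0.5749, 0.0686]), array([0.1589, 0.0085]), 89.7)
rust [353.5 249.2] 166 [ 0.5709 -0.296 ] 0.015 (array([ 0.5708, -0.2953]), array([0.0359, 0.0605]), 47.3)
rust [394.7 275.5] 219 [ 0.5326 -0.4127] 0.016 (array([ 0.5342, -0.4131]), array([0.0505, 0.0425]), 76.3)
rust [358.  284.4] 331 [ 0.4646 -0.3334] 0.019 (array([ 0.4678, -0.334 ]), array([0.0344, 0.0881]), 81.7)
green [259.5 223.2] 38 [ 0.4491 -0.0642] 0.107 (array([ 0.4493, -0.0636]), array([0.0546, 0.0081]), 88.7)
scr 0.012 225 (array([ 0.4654, -0.3345]), array([0.0341, 0.072 ]), 80.7) 0.01812037050930078
scr 0.036 112 (array([ 0.465 , -0.3344]), array([0.0139, 0.0485]), 80.4) 0.04759069246010332
```

Run:
```python
from m import *
D={n:np.load(n+'0.npz') for n in("top","scene")}
for u,v,z,nm in((291,230,.132,'pan mid top'),(342,100,.132,'rim corner spout -y'),(240,100,.132,'rim corner spout +y'),(240,360,.132,'rim corner handle +y'),(342,360,.132,'rim handle -y'),(293,395,.155,'pan handle'),(217,415,.008,'base nearleft'),(355,415,.008,'base nr'),(225,35,.008,'base far left'),(432,315,.046,'drawer front mid'),(432,217,.046,'dr far'),(432,412,.046,'dr near'),(471,317,.0315,'drawer handle bar'),(61,404,.0045,'screw7'),(20,118,.154,'deck far left'),(20,218,.154,'deck near left')):
    print(nm,ray('top',u/4.4+205,v/4.4+135,z)[:2].round(4))
for n,z in D.items():
    im,d=z['im'],z['d']; hsv=cv2.cvtColor(im,cv2.COLOR_BGR2HSV).astype(int); P=cloud(n,d)
    for nm,(u0,v0,r) in {'top':{'s7':(218.9,226.8,5),'n':(191,229.3,6),'n2':(176,231.7,6)},'scene':{'s7':(197,232,5),'n':(165.5,222,6),'n2':(149,217.6,6)}}[n].items():
        v0,u0=int(round(v0)),int(round(u0)); a=hsv[v0-r:v0+r+1,u0-r:u0+r+1]
        if nm=='s7': w=np.clip(a[...,1]-np.median(a[...,1])-20,0,None)
        else: w=np.clip(np.median(a[...,2])-a[...,2]-25,0,None)
        vv,uu=np.mgrid[v0-r:v0+r+1,u0-r:u0+r+1]; u=(uu*w).sum()/w.sum(); v=(vv*w).sum()/w.sum()
        q=P[v0-r:v0+r+1,u0-r:u0+r+1]; k=q[...,2]>.005
        print(n,nm,round(u,1),round(v,1),ray(n,u,v,.0045 if nm=='s7' else .009)[:2].round(4),'depth',q[k].mean(0).round(4) if k.any() else '',q[...,2].max().round(3))
    # deck rails: end stop and pan rim by depth
    for nm,b,lo,hi in(('deck',(.55,.7,-.03,.17),.138,.146),('rail',(.55,.7,.0,.17),.149,.158),('panrim',(.46,.7,-.12,-.03),.127,.137),('handle',(.4,.458,-.12,0),.14,.17)):
        k=(P[...,0]>b[0])&(P[...,0]<b[1])&(P[...,1]>b[2])&(P[...,1]<b[3])&(P[...,2]>lo)&(P[...,2]<hi); q=P[k]
        if len(q)>3: print(n,nm,len(q),np.percentile(q,[3,50,97],0).round(4).tolist())
```

```text
pan mid top [ 0.5728 -0.058 ]
rim corner spout -y [ 0.6761 -0.0997]
rim corner spout +y [ 0.6769 -0.0191]
rim corner handle +y [ 0.4713 -0.0171]
rim handle -y [ 0.4706 -0.0963]
pan handle [ 0.4429 -0.0571]
base nearleft [0.4327 0.0021]
base nr [ 0.4318 -0.1141]
base far left [ 0.76   -0.0075]
drawer front mid [ 0.5124 -0.1765]
dr far [ 0.5942 -0.1784]
dr near [ 0.4325 -0.1748]
drawer handle bar [ 0.5117 -0.2106]
screw7 [0.4432 0.134 ]
deck far left [0.6597 0.1523]
deck near left [0.5811 0.1519]
top s7 218.7 226.3 [0.445  0.1347] depth [0.4441 0.1352 0.0072] 0.012
top n 192.4 229.4 [0.4342 0.2317] depth [0.434  0.2345 0.0491] 1.531
top n2 177.4 231.4 [0.4273 0.2875] depth [0.4272 0.2883 0.0453] 1.531
top deck 816 [[0.5832, -0.0065, 0.1385], [0.6215, 0.066, 0.1422], [0.66, 0.147, 0.1457]]
top rail 195 [[0.5792, 0.0036, 0.1493], [0.6284, 0.0823, 0.1528], [0.6655, 0.1543, 0.1574]]
top panrim 74 [[0.4667, -0.0963, 0.1275], [0.5265, -0.0942, 0.1314], [0.6672, -0.0433, 0.1353]]
top handle 75 [[0.4418, -0.0912, 0.1462], [0.4454, -0.055, 0.1575], [0.4528, -0.0183, 0.1631]]
scene s7 196.4 232.0 [0.4442 0.1349] depth [0.3753 0.0771 0.1048] 0.783
scene n 166.0 223.6 [0.4296 0.2318] depth [0.4199 0.2225 0.0297] 0.783
scene n2 149.2 218.8 [0.4235 0.2888] depth [0.4144 0.2778 0.029 ] 0.783
scene deck 881 [[0.5757, -0.0138, 0.1394], [0.6204, 0.0595, 0.1422], [0.6592, 0.1457, 0.145]]
scene rail 276 [[0.5769, 0.0035, 0.1493], [0.6187, 0.0771, 0.1528], [0.6629, 0.1497, 0.1563]]
scene panrim 112 [[0.4693, -0.1001, 0.1274], [0.5324, -0.0983, 0.1307], [0.6714, -0.0417, 0.134]]
scene handle 121 [[0.4368, -0.0954, 0.1505], [0.4399, -0.0608, 0.1568], [0.4462, -0.0231, 0.1597]]
```

Add to h.py:
```python
def st():
    o=get_obs(); q=o['orientation']; from scipy.spatial.transform import Rotation as Ro
    R=Ro.from_quat([q[1],q[2],q[3],q[0]]).as_matrix(); return o,np.array(o['ee_pos']),np.arctan2(R[1,1],R[0,1]),R
def go(x,y,z,th=None):
    "tool-frame shift to world target, at the present turn; turn needed"
    o,p,t,R=st(); s=R.T@(np.array([x,y,z])-p)
    print('t %.1f p %s th %.1f f %s gap %.3f gf %.1f'%(o['time'],p.round(4),np.degrees(t),np.round(o['force'],1),o['finger_gap'],o['gripper_force']),'shift',s.round(4),'turn',None if th is None else round((t-np.radians(th)+np.pi)%(2*np.pi)-np.pi,4))
```

```text
(no output)
```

>>> apply_moves(increments=[0,0,0,0.1237,0,0,0,0.1237,0,0,0,0.1237,0,0,0,0.1237,0,0,0,0.1237,0,0,0,0.1237,0,0,0,0.1237,0,0,0,0.1237], hand=1)

```text
time: 0.77
ee_pos: [0.1537, 0.6568, 0.2379]
orientation: [0.0, 0.575, 0.818, -0.001]
force: [0.6, 0.9, 0.8]
finger_gap: 0.421
gripper_force: 0.0
```

>>> apply_moves(increments=[0,0,0,0.1237,0,0,0,0.1237,0,0,0,0.1237,0,0.04,0,0,0,0.04,0,0,0,0.04,0,0,0,0.04,0,0,0,0.04,0,0])

```text
time: 1.43
ee_pos: [0.3551, 0.6528, 0.238]
orientation: [0.0, 0.714, 0.7, -0.001]
force: [0.6, 0.5, -1.0]
finger_gap: 0.009
gripper_force: 0.0
```

>>> apply_moves(increments=[-0.0378,0.0074,0,0,-0.0378,0.0074,0,0,-0.0378,0.0074,0,0,-0.0378,0.0074,0,0,-0.0378,0.0074,0,0,-0.0378,0.0074,0,0,-0.0378,0.0074,0,0,-0.0378,0.0074,0,0])

```text
time: 2.1
ee_pos: [0.4066, 0.3478, 0.2381]
orientation: [0.0, 0.714, 0.7, -0.0]
force: [0.1, 0.0, 0.0]
finger_gap: 0.002
gripper_force: 0.0
```

>>> apply_moves(increments=[-0.0378,0.0074,0,0,-0.0378,0.0074,0,0,-0.0378,0.0074,0,0,-0.0378,0.0074,0,0,-0.0378,0.0074,0,0,-0.0378,0.0074,0,0,-0.0378,0.0074,0,0,-0.0378,0.0074,0,0])

```text
time: 2.77
ee_pos: [0.4597, 0.0445, 0.2385]
orientation: [-0.0, 0.714, 0.7, -0.0]
force: [0.6, 0.8, -0.4]
finger_gap: 0.005
gripper_force: 0.0
```

>>> apply_moves(increments=[-0.0378,0.0074,0,0,-0.0378,0.0074,0,0,-0.0378,0.0074,0,0,-0.0378,0.0074,0,0,-0.0378,0.0074,0,0,-0.0378,0.0074,0,0,-0.0378,0.0074,0,0,-0.0378,0.0074,0,0])

```text
time: 3.43
ee_pos: [0.513, -0.2591, 0.2382]
orientation: [-0.0, 0.714, 0.7, -0.0]
force: [0.5, 0.0, -0.1]
finger_gap: 0.005
gripper_force: 0.0
```

```bash
python3 -c "
from h import *
go(.511,-.245,.022,-1.2)"
```

```text
t 3.4 p [ 0.513  -0.2591  0.2382] th -1.2 f [ 0.5  0.  -0.1] gap 0.005 gf 0.0 shift [ 0.0139 -0.0022  0.2162] turn 0.0008
```

>>> apply_moves(increments=[0,0,0.027,0,0,0,0.027,0,0,0,0.027,0,0,0,0.027,0,0,0,0.027,0,0,0,0.027,0,0,0,0.027,0,0,0,0.027,0])

```text
time: 4.1
ee_pos: [0.5129, -0.257, 0.0211]
orientation: [-0.0, 0.714, 0.7, -0.0]
force: [-0.1, -0.3, -0.1]
finger_gap: 0.001
gripper_force: 0.0
```

>>> apply_moves(increments=[0.008,0,0,0,0.008,0,0,0,0.008,0,0,0,0.008,0,0,0,0.008,0,0,0,0.008,0,0,0,0.008,0,0,0,0.008,0,0,0])

```text
time: 4.77
ee_pos: [0.5156, -0.1928, 0.0239]
orientation: [0.001, 0.714, 0.7, 0.0]
force: [-0.3, -1.4, 0.5]
finger_gap: 0.005
gripper_force: 0.7
```

>>> apply_moves(increments=[0.003,0,0,0,0.003,0,0,0,0.002,0,0,0,0.002,0,0,0,0.002,0,0,0,0.002,0,0,0,0.001,0,0,0,0.001,0,0,0])

```text
time: 5.43
ee_pos: [0.5149, -0.1772, 0.0226]
orientation: [-0.0, 0.714, 0.7, -0.0]
force: [1.1, -1.1, -0.1]
finger_gap: 0.006
gripper_force: 0.6
```

Still just friction, so I'll keep going in small steps.

>>> apply_moves(increments=[0.0015,0,0,0,0.0015,0,0,0,0.0015,0,0,0,0.0015,0,0,0,0.001,0,0,0,0.001,0,0,0,0,0,0,0,0,0,0,0])

```text
time: 6.1
ee_pos: [0.515, -0.169, 0.0226]
orientation: [-0.0, 0.714, 0.7, 0.0]
force: [-0.5, 0.1, -0.1]
finger_gap: 0.008
gripper_force: 0.1
```

>>> apply_moves(increments=[0.001,0,0,0,0.001,0,0,0,0.001,0,0,0,0.001,0,0,0,0.001,0,0,0,0,0,0,0,0,0,0,0,0,0,0,0])

```text
time: 6.77
ee_pos: [0.5154, -0.1641, 0.0228]
orientation: [0.0, 0.714, 0.7, 0.0]
force: [-0.4, 0.3, 0.3]
finger_gap: 0.007
gripper_force: 0.0
```

>>> apply_moves(increments=[0.001,0,0,0,0.001,0,0,0,0.001,0,0,0,0.001,0,0,0,0.001,0,0,0,0.001,0,0,0,0.001,0,0,0,0.001,0,0,0])

```text
time: 7.43
ee_pos: [0.5154, -0.1562, 0.0227]
orientation: [0.0, 0.714, 0.7, -0.0]
force: [-0.9, -5.2, -0.1]
finger_gap: 0.006
gripper_force: 2.3
```

```bash
python3 -c "
from h import *
go(.511,-.245,.022,-1.2)
im,d=shot('top'); cv2.imwrite('pics/t2.png',cv2.resize(im[135:240,205:385],None,fx=4.4,fy=4.4,interpolation=2))
P=cloud('top',d)
"
```

```text
t 7.4 p [ 0.5154 -0.1562  0.0227] th -1.1 f [-0.9 -5.2 -0.1] gap 0.006 gf 2.3 shift [-0.0888 -0.0027  0.0008] turn 0.0014
```

View pics/t2.png

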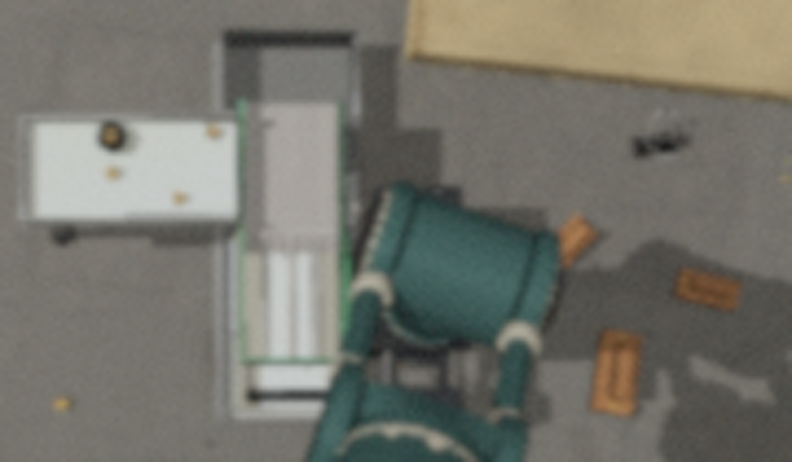

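>>> apply_moves(increments=[0.001,0,0,0,0.001,0,0,0,0,0,0,0,-0.004,0,0,0,-0.008,0,0,0,-0.012,0,0,0,-0.012,0,0,0,-0.004,0,0,0])

```text
time: 8.15
ee_pos: [0.515, -0.1961, 0.023]
orientation: [0.0, 0.714, 0.7, 0.0]
force: [0.4, 0.3, -0.0]
finger_gap: 0.005
gripper_force: 0.0
```

>>> apply_moves(increments=[0,0,-0.03,0,0,0,-0.03,0,0,0,-0.03,0.1,0,0,-0.03,0.12,0,0,-0.03,0.12,0,0,-0.03,0.12,0,0,-0.02,0.12,0,0,0,0.12], hand=-1)

```text
time: 8.82
ee_pos: [0.5177, -0.196, 0.229]
orientation: [0.004, 0.912, 0.41, 0.003]
force: [1.3, -0.2, 0.6]
finger_gap: 0.583
gripper_force: 0.0
```

>>> apply_moves(increments=[0,0,0,0.12,0,0,0,0.12,0,0,0,0.12,0,0,0,0.12,0,0,0,0.12,0,0,0,0.12,0,0,0,0.12,0,0,0,0.12])

```text
time: 9.48
ee_pos: [0.5145, -0.1946, 0.2226]
orientation: [-0.0, 0.998, -0.058, -0.0]
force: [0.0, 1.2, 0.1]
finger_gap: 1.0
gripper_force: 0.0
```

```bash
cat > scr.py <<'E'
from h import *
def rr(p):
    (c,s,a)=cv2.minAreaRect(p); return np.round(c,4),np.round(s,4),round(a,1)
def scr(c=(.466,-.332),r=.06,z0=0):
    for n in("top","scene"):
        im,d=shot(n); P=cloud(n,d)
        hsv=cv2.cvtColor(im,cv2.COLOR_BGR2HSV); m=(hsv[...,0]<16)&(hsv[...,1]>80)
        k=m&(abs(P[...,0]-c[0])<r)&(abs(P[...,1]-c[1])<r)
        for lo,hi in((.012,.024),(.038,.056)):
            q=P[k&(P[...,2]>z0+lo)&(P[...,2]<z0+hi)]
            if len(q)>4: print(n,lo,len(q),rr(q[:,:2].astype('float32')),np.median(q[:,2]).round(4))
            else: print(n,lo,'hidden',len(q))
E
python3 -c "
from scr import *
scr(); go(.466,-.332,.25,-99)
im,d=shot('scene'); cv2.imwrite('pics/s2.png',cv2.resize(im[145:305,205:425],None,fx=3.6,fy=3.6,interpolation=2))"
```

```text
top 0.012 17 (array([ 0.471 , -0.3189]), array([0.0084, 0.0371]), 76.3) 0.0169
top 0.038 hidden 0
scene 0.012 213 (array([ 0.4667, -0.3346]), array([0.0339, 0.0728]), 80.5) 0.0182
scene 0.038 109 (array([ 0.4644, -0.3344]), array([0.0138, 0.049 ]), 80.1) 0.0474
t 9.6 p [ 0.5145 -0.1946  0.2226] th -96.3 f [ 0.5  0.3 -0.2] gap 1.003 gf 0.0 shift [-0.0332  0.1419 -0.0274] turn 0.0471
```

View pics/s2.png

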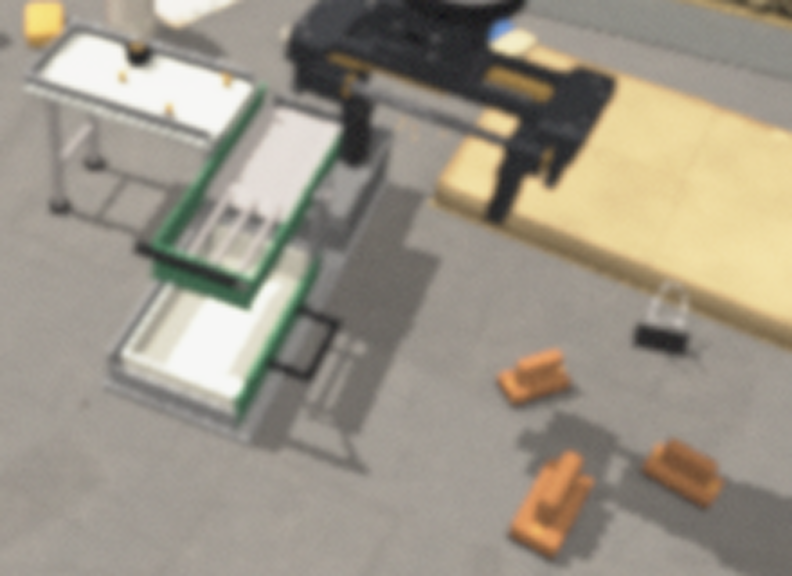

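The drawer is home: its handle is at (310,345) and its front is flush. The scraper hasn't moved, at crop (555,505).

>>> apply_moves(increments=[0,0,0,0.0558,-0.004,0.024,0,0,-0.004,0.024,0,0,-0.004,0.024,0,0,-0.004,0.024,0,0,-0.004,0.024,0,0,-0.0042,0.0233,0,0,0,0,0,0])

```text
time: 10.3
ee_pos: [0.466, -0.3352, 0.2227]
orientation: [0.001, 0.997, -0.082, -0.0]
force: [0.7, 0.4, -0.5]
finger_gap: 1.002
gripper_force: 0.0
```

>>> apply_moves(increments=[0,0,0.025,0,0,0,0.025,0,0,0,0.025,0,0,0,0.025,0,0,0,0.025,0,0,0,0.015,0,0,0,0.01,0,0,0,0,0])

```text
time: 10.97
ee_pos: [0.4658, -0.33, 0.0701]
orientation: [-0.001, 0.997, -0.081, -0.002]
force: [-0.8, -0.2, -0.1]
finger_gap: 0.999
gripper_force: 0.0
```

```bash
python3 -c "
from scr import *
go(.467,-.332,.022,-99.5)
scr()"
```

```text
t 11.0 p [ 0.4658 -0.33    0.0701] th -99.3 f [-0.8 -0.2 -0.1] gap 0.999 gf 0.0 shift [0.0017 0.0019 0.0481] turn 0.0029
top 0.012 hidden 4
top 0.038 hidden 0
scene 0.012 212 (array([ 0.4659, -0.3342]), array([0.0336, 0.0718]), 81.3) 0.0184
scene 0.038 104 (array([ 0.4637, -0.3341]), array([0.014 , 0.0467]), 80.1) 0.0477
```

>>> apply_moves(increments=[0.001,0.002,0.012,0.003,0,0,0.012,0,0,0,0.012,0,0,0,0.008,0,0,0,0.004,0,0,0,0,0,0,0,0,0,0,0,0,0])

```text
time: 11.73
ee_pos: [0.4682, -0.334, 0.025]
orientation: [0.0, 0.996, -0.084, 0.0]
force: [1.0, -0.4, -0.1]
finger_gap: 1.001
gripper_force: 0.0
```

>>> apply_moves(increments=[0,0,0,0,0,0,0,0,0,0,0,0,0,0,0,0,0,0,0,0,0,0,0,0,0,0,0,0,0,0,0,0], hand=1)

```text
time: 12.4
ee_pos: [0.4679, -0.3337, 0.0247]
orientation: [-0.0, 0.996, -0.084, -0.0]
force: [-0.5, -0.7, 0.5]
finger_gap: 0.416
gripper_force: 0.0
```

>>> apply_moves(increments=[0,0,0,0,0,0,0,0,0,0,0,0,0,0,0,0,0,0,0,0,0,0,0,0,0,0,0,0,0,0,0,0])

```text
time: 13.07
ee_pos: [0.4679, -0.3337, 0.0247]
orientation: [-0.0, 0.996, -0.084, -0.0]
force: [0.3, 0.4, 0.3]
finger_gap: 0.154
gripper_force: 30.0
```

>>> apply_moves(increments=[0,0,-0.01,0,0,0,-0.025,0,0,0,-0.03,0,0,0,-0.03,0,0,0,-0.03,0,0,0,-0.03,0,0,0,-0.03,-0.0733,0,0,-0.03,-0.0733])

```text
time: 13.73
ee_pos: [0.4674, -0.3335, 0.2417]
orientation: [0.0, 1.0, -0.009, -0.0]
force: [-0.1, 0.5, -1.4]
finger_gap: 0.156
gripper_force: 30.0
```

```bash
python3 -c "
from scr import *
go(.6215,.1215,.24,-91.2)"
```

```text
t 13.7 p [ 0.4674 -0.3335  0.2417] th -91.0 f [-0.1  0.5 -1.4] gap 0.156 gf 30.0 shift [ 0.146  -0.4576  0.0016] turn 0.0032
```

>>> apply_moves(increments=[0.009,-0.0286,0,0.003,0.009,-0.0286,0,0,0.009,-0.0286,0,0,0.009,-0.0286,0,0,0.009,-0.0286,0,0,0.009,-0.0286,0,0,0.009,-0.0286,0,0,0.009,-0.0286,0,0])

```text
time: 14.4
ee_pos: [0.5452, -0.1053, 0.2402]
orientation: [0.0, 1.0, -0.012, 0.0]
force: [0.4, -0.8, -1.6]
finger_gap: 0.158
gripper_force: 30.0
```

>>> apply_moves(increments=[0.009,-0.0286,0,0,0.009,-0.0286,0,0,0.009,-0.0286,0,0,0.009,-0.0286,0,0,0.009,-0.0286,0,0,0.009,-0.0286,0,0,0.009,-0.0286,0,0,0.009,-0.0286,0,0])

```text
time: 15.07
ee_pos: [0.6228, 0.1216, 0.2401]
orientation: [0.0, 1.0, -0.012, -0.0]
force: [-0.2, -0.5, -1.0]
finger_gap: 0.154
gripper_force: 30.0
```

>>> apply_moves(increments=[0,0,0.01,0,0,0,0.01,0,0,0,0.01,0,0,0,0.01,0,0,0,0,0,0,0,0,0,0,0,0,0,0,0,0,0])

```text
time: 15.73
ee_pos: [0.6233, 0.1197, 0.2005]
orientation: [-0.0, 1.0, -0.013, 0.001]
force: [-0.2, -0.0, -1.5]
finger_gap: 0.159
gripper_force: 30.0
```

```bash
python3 -c "
from scr import *
go(.6215,.1215,.2,-91.2)
scr((.62,.12),.07,.175)
im,d=shot('scene'); P=cloud('scene',d); np.savez('h1',im=im,d=d)
hsv=cv2.cvtColor(im,cv2.COLOR_BGR2HSV); m=(hsv[...,0]<16)&(hsv[...,1]>80)&(P[...,2]>.16)&(abs(P[...,1]-.12)<.08)&(abs(P[...,0]-.62)<.1)
q=P[m]; print(len(q),np.percentile(q,[1,50,99],0).round(4).tolist())
cv2.imwrite('pics/s3.png',cv2.resize(im[110:230,190:330],None,fx=5,fy=5,interpolation=2))"
```

```text
t 15.7 p [0.6233 0.1197 0.2005] th -91.4 f [-0.2 -0.  -1.5] gap 0.159 gf 30.0 shift [-0.0018 -0.0018  0.0005] turn -0.0041
top 0.012 32 (array([0.5984, 0.1196]), array([0.0276, 0.0167]), 86.4) 0.1936
top 0.038 11 (array([0.6022, 0.1214]), array([0.0061, 0.0102]), 0.4) 0.2224
scene 0.012 104 (array([0.6179, 0.1159]), array([0.0318, 0.0667]), 87.4) 0.1931
scene 0.038 60 (array([0.6139, 0.1165]), array([0.0282, 0.034 ]), 54.7) 0.2223
249 [[0.5856, 0.0619, 0.1818], [0.606, 0.1119, 0.2], [0.6483, 0.1339, 0.5072]]
```

View pics/s3.png

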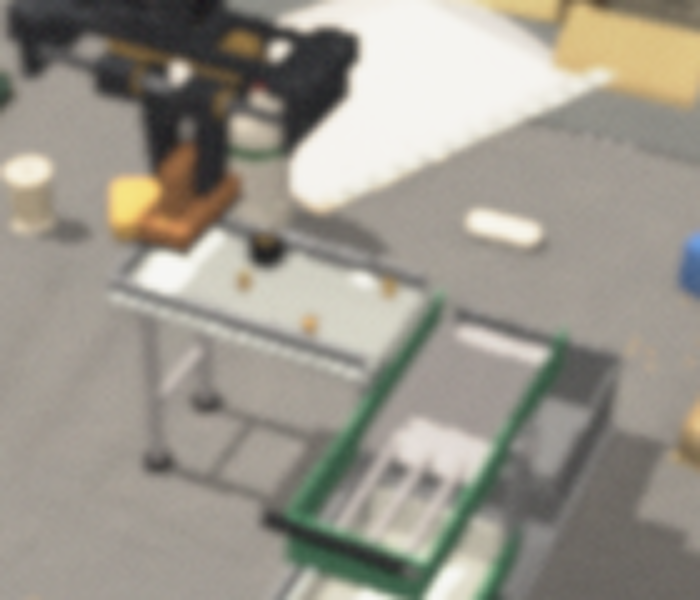

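The block hangs over the deck's end, at crop (190,215). The nut is at (265,248) and the screws at (243,282), (310,323) and (388,288), all ahead of it. Lowering gently.

>>> apply_moves(increments=[-0.001,0,0.008,-0.003,0,-0.001,0.008,0,0,0,0.006,0,0,0,0.003,0,0,0,0.002,0,0,0,0.002,0,0,0,0.001,0,0,0,0,0])

```text
time: 16.55
ee_pos: [0.6218, 0.1213, 0.1695]
orientation: [0.0, 1.0, -0.011, -0.0]
force: [0.3, -0.7, -1.6]
finger_gap: 0.16
gripper_force: 30.0
```

>>> apply_moves(increments=[0,0,0.001,0,0,0,0.001,0,0,0,0.001,0,0,0,0,0,0,0,0,0,0,0,0,0,0,0,0,0,0,0,0,0])

```text
time: 17.22
ee_pos: [0.6219, 0.1213, 0.1667]
orientation: [0.0, 1.0, -0.011, -0.0]
force: [-0.0, -0.2, -1.3]
finger_gap: 0.16
gripper_force: 30.0
```

```bash
python3 -c "
from scr import *
go(.6195,-.010,.1667,-91.2)"
```

```text
t 17.2 p [0.6219 0.1213 0.1667] th -91.2 f [-0.  -0.2 -1.3] gap 0.160 gf 30.0 shift [0.0004 0.1313 0.    ] turn -0.0001
```

>>> apply_moves(increments=[0,0,0.0005,0,0,0,0.0005,0,0,0,0.0005,0,0,0,0,0,0,0,0,0,0,0,0,0,0,0,0,0,0,0,0,0])

```text
time: 17.88
ee_pos: [0.6222, 0.1214, 0.1667]
orientation: [-0.0, 1.0, -0.01, 0.001]
force: [-1.1, -1.2, 4.8]
finger_gap: 0.153
gripper_force: 30.0
```

>>> apply_moves(increments=[0,0.003,-0.0008,0,0,0.005,0,0,0,0.005,0,0,0,0.005,0,0,0,0.005,0,0,0,0.005,0,0,0,0.005,0,0,0,0.005,0,0])

```text
time: 18.55
ee_pos: [0.6215, 0.083, 0.1666]
orientation: [-0.0, 1.0, -0.011, 0.001]
force: [0.9, 2.6, 5.8]
finger_gap: 0.157
gripper_force: 30.0
```

>>> apply_moves(increments=[0,0.005,0,0,0,0.005,0,0,0,0.005,0,0,0,0.005,0,0,0,0.005,0,0,0,0.005,0,0,0,0.005,0,0,0,0.005,0,0])

```text
time: 19.22
ee_pos: [0.6206, 0.043, 0.1667]
orientation: [-0.0, 1.0, -0.011, 0.001]
force: [0.3, 2.9, 6.0]
finger_gap: 0.156
gripper_force: 30.0
```

```bash
python3 -c "
from scr import *
go(.6195,-.010,.1667,-91.2)
im,d=shot('scene'); cv2.imwrite('pics/s4.png',cv2.resize(im[110:230,190:330],None,fx=5,fy=5,interpolation=2))"
```

```text
t 19.2 p [0.6206 0.043  0.1667] th -91.2 f [0.3 2.9 6. ] gap 0.156 gf 30.0 shift [ 0.      0.053  -0.0001] turn -0.0004
```

View pics/s4.png

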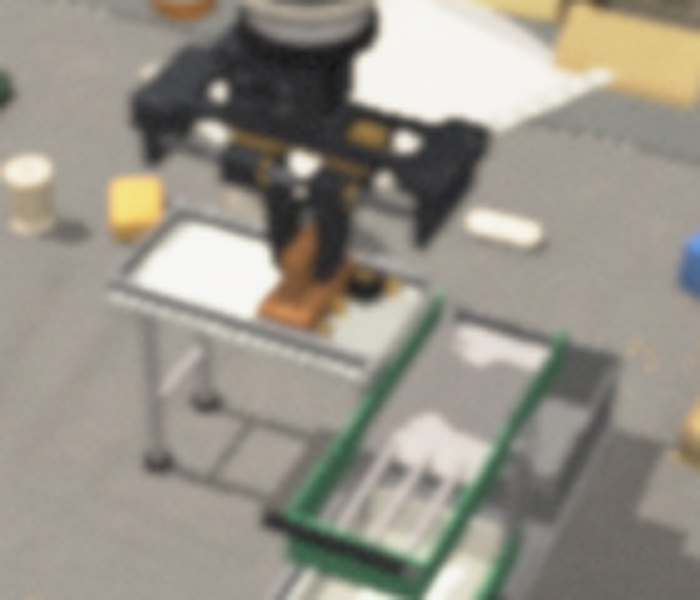

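The sweep is working: the nut at (368,283) and the screws are ahead of the block. I'll go on past the edge, more slowly.

>>> apply_moves(increments=[0,0.004,-0.0004,0,0,0.004,0,0,0,0.004,0,0,0,0.004,0,0,0,0.004,0,0,0,0.004,0,0,0,0.004,0,0,0,0.004,0,0])

```text
time: 19.93
ee_pos: [0.6197, 0.011, 0.1667]
orientation: [-0.0, 1.0, -0.011, 0.0]
force: [0.4, 2.7, 4.8]
finger_gap: 0.157
gripper_force: 30.0
```

>>> apply_moves(increments=[0,0.004,0,0,0,0.004,0,0,0,0.004,0,0,0,0.004,0,0,0,0.004,0,0,0,0.003,0,0,0,0,0,0,0,0,0,0])

```text
time: 20.6
ee_pos: [0.6191, -0.0126, 0.1666]
orientation: [0.0, 1.0, -0.011, 0.0]
force: [-0.5, -0.0, 5.5]
finger_gap: 0.156
gripper_force: 30.0
```

```bash
python3 -c "
from scr import *
go(.6195,-.010,.1667,-91.2)
im,d=shot('scene'); cv2.imwrite('pics/s5.png',cv2.resize(im[110:230,190:330],None,fx=5,fy=5,interpolation=2))"
```

```text
t 20.6 p [ 0.6191 -0.0126  0.1666] th -91.2 f [-0.5 -0.   5.5] gap 0.156 gf 30.0 shift [ 0.0003 -0.0026 -0.0001] turn -0.0004
```

View pics/s5.png

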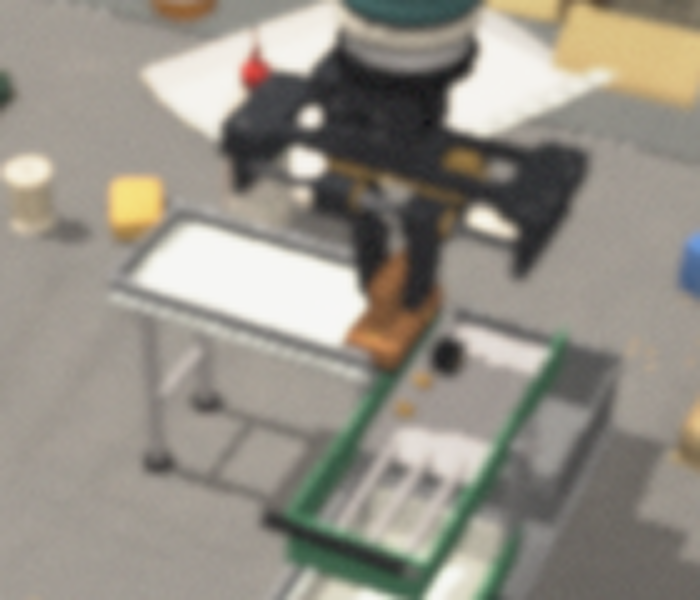

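The nut (447,355) and two screws (423,380), (404,408) are in the pan. The third is probably hidden. I'll nudge 2 mm further, lift, and look from the top on the way back.

>>> apply_moves(increments=[0,0.001,0,0,0,0.001,0,0,0,0,-0.005,0,0,0,-0.015,0,0,0,-0.018,0,0,0,-0.018,0,0,0,-0.018,0,0,0,0,0])

```text
time: 21.32
ee_pos: [0.6203, -0.0146, 0.2435]
orientation: [0.001, 1.0, -0.011, 0.002]
force: [0.7, 0.2, -1.3]
finger_gap: 0.158
gripper_force: 30.0
```

>>> apply_moves(increments=[-0.0095,0.02,0,0,-0.0095,0.02,0,0,-0.0095,0.02,0,0,-0.0095,0.02,0,0,-0.0095,0.02,0,0,-0.0095,0.02,0,0,-0.0095,0.02,0,0,-0.0095,0.02,0,0])

```text
time: 21.98
ee_pos: [0.5376, -0.173, 0.238]
orientation: [-0.0, 1.0, -0.011, -0.002]
force: [0.0, -0.3, -0.4]
finger_gap: 0.163
gripper_force: 30.0
```

>>> apply_moves(increments=[-0.0095,0.02,0,0,-0.0095,0.02,0,0,-0.0095,0.02,0,0,-0.0095,0.02,0,0,-0.0095,0.02,0,0,-0.0095,0.02,0,0,-0.0095,0.02,0,0,-0.0095,0.02,0,0])

```text
time: 22.65
ee_pos: [0.4582, -0.3309, 0.238]
orientation: [-0.001, 1.0, -0.011, -0.002]
force: [1.0, -0.5, -1.1]
finger_gap: 0.156
gripper_force: 30.0
```

```bash
python3 -c "
from scr import *
go(.467,-.333,.026,-99.5)
a,_=shot('scene'); b,_=shot('top')
a=cv2.resize(a[110:230,190:330],(560,480),interpolation=2); b=cv2.resize(b[140:236,205:253],(240,480),interpolation=2)
cv2.imwrite('pics/s6.png',np.hstack([a,b]))"
```

```text
t 22.6 p [ 0.4582 -0.3309  0.238 ] th -91.2 f [ 1.  -0.5 -1.1] gap 0.156 gf 30.0 shift [0.0096 0.0022 0.212 ] turn 0.1446
```

View pics/s6.png

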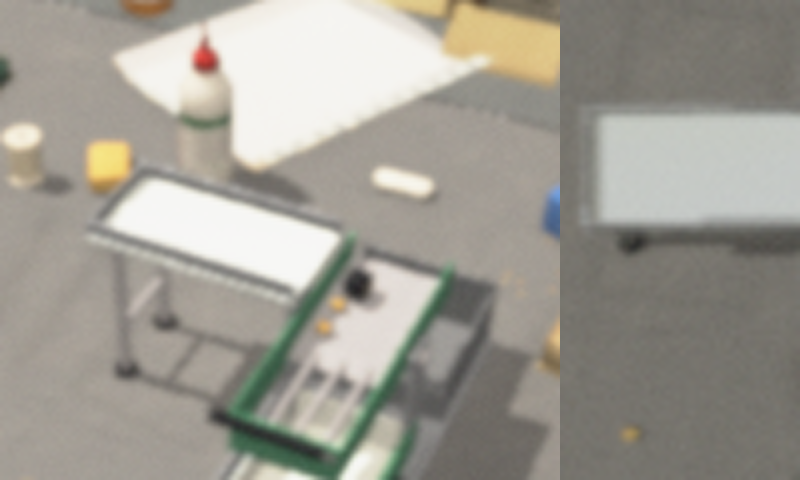

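The deck is clear. The nut and two screws show in the pan, and I'll check for the third in the top view later. Putting the block down.

>>> apply_moves(increments=[0.0096,0.002,0,0,0,0,0.03,0,0,0,0.04,0,0,0,0.04,0,0,0,0.04,0,0,0,0.03,0,0,0,0.02,0,0,0,0,0])

```text
time: 23.42
ee_pos: [0.4664, -0.3283, 0.0339]
orientation: [-0.004, 1.0, -0.01, -0.005]
force: [-0.6, 0.8, -2.0]
finger_gap: 0.154
gripper_force: 30.0
```

>>> apply_moves(increments=[0,0,0.005,0,0,0,0.003,0,0,0,0.002,0,0,0,0.001,0,0,0,0.001,0,0,0,0.0005,0,0,0,0,0,0,0,0,0])

```text
time: 24.08
ee_pos: [0.47, -0.3328, 0.0284]
orientation: [0.0, 1.0, -0.011, 0.0]
force: [0.1, -0.2, -1.5]
finger_gap: 0.157
gripper_force: 30.0
```

>>> apply_moves(increments=[0,0,0.001,0,0,0,0.001,0,0,0,0.001,0,0,0,0.0005,0,0,0,0.0005,0,0,0,0.0003,0,0,0,0,0,0,0,0,0])

```text
time: 24.75
ee_pos: [0.4701, -0.3327, 0.0247]
orientation: [0.0, 1.0, -0.011, 0.0]
force: [-2.0, 2.1, 6.1]
finger_gap: 0.154
gripper_force: 30.0
```

>>> apply_moves(increments=[0,0,0,0,0,0,0,0,0,0,0,0,0,0,0,0,0,0,0,0,0,0,0,0,0,0,-0.02,0,0,0,-0.03,0], hand=-1)

```text
time: 25.42
ee_pos: [0.4671, -0.3305, 0.0704]
orientation: [-0.002, 1.0, -0.011, -0.003]
force: [0.5, -0.6, -0.1]
finger_gap: 0.738
gripper_force: 0.0
```

>>> apply_moves(increments=[0,0,-0.03,0,0,0,-0.03,-0.12,0,0,-0.03,-0.12,0,0,-0.03,-0.12,0,0,-0.03,-0.12,0,0,0,-0.12,0,0,0,-0.12,0,0,0,-0.12])

```text
time: 26.08
ee_pos: [0.4703, -0.3329, 0.2248]
orientation: [0.001, 0.916, 0.401, 0.0]
force: [-0.9, -0.3, 0.0]
finger_gap: 0.999
gripper_force: 0.0
```

>>> apply_moves(increments=[0,0,0,-0.12,0,0,0,-0.12,0,0,0,-0.12,0,0,0,-0.12,0,0,0,-0.12,0,0,0,-0.12,0,0,0,0,0,0,0,0])

```text
time: 26.75
ee_pos: [0.4698, -0.3325, 0.2235]
orientation: [-0.0, 0.719, 0.695, -0.0]
force: [-0.3, -1.0, 0.1]
finger_gap: 1.003
gripper_force: 0.0
```

```bash
python3 -c "
from scr import *
go(.432,.232,.24,-1.2)
scr((.47,-.333),.055)
"
```

```text
t 26.8 p [ 0.4698 -0.3325  0.2235] th -2.0 f [-0.3 -1.   0.1] gap 1.003 gf 0.0 shift [ 0.5629 -0.0577 -0.0165] turn -0.0143
top 0.012 92 (array([ 0.4693, -0.331 ]), array([0.035 , 0.0631]), 88.5) 0.018
top 0.038 54 (array([ 0.4696, -0.3301]), array([0.0143, 0.0439]), 89.9) 0.0469
scene 0.012 214 (array([ 0.4669, -0.3342]), array([0.0334, 0.0695]), 88.3) 0.0184
scene 0.038 105 (array([ 0.4668, -0.3342]), array([0.0134, 0.048 ]), 88.8) 0.0475
```

>>> apply_moves(increments=[0,0,0,-0.014,0.0334,-0.0024,0,0,0.0334,-0.0024,0,0,0.0334,-0.0024,0,0,0.0334,-0.0024,0,0,0.0334,-0.0024,0,0,0.0334,-0.0024,0,0,0.0334,-0.0024,0,0])

```text
time: 27.52
ee_pos: [0.4569, -0.0971, 0.2238]
orientation: [0.0, 0.714, 0.7, 0.0]
force: [-0.0, 0.6, 0.7]
finger_gap: 1.0
gripper_force: 0.0
```

>>> apply_moves(increments=[0.0334,-0.0024,0,0,0.0334,-0.0024,0,0,0.0334,-0.0024,0,0,0.0334,-0.0024,0,0,0.0334,-0.0024,0,0,0.0334,-0.0024,0,0,0.0334,-0.0024,0,0,0,0,0,0])

```text
time: 28.18
ee_pos: [0.4442, 0.1403, 0.224]
orientation: [-0.001, 0.712, 0.702, 0.001]
force: [-0.3, -0.1, -0.5]
finger_gap: 0.994
gripper_force: 0.0
```

>>> apply_moves(increments=[0,0,0.03,0,0,0,0.03,0,0,0,0.03,0,0,0,0.03,0,0,0,0.03,0,0,0,0.02,0,0,0,0.01,0,0,0,0,0])

```text
time: 28.85
ee_pos: [0.4425, 0.1346, 0.0413]
orientation: [-0.001, 0.714, 0.701, -0.002]
force: [-0.1, 0.8, 0.7]
finger_gap: 1.0
gripper_force: 0.0
```

```bash
cat > nb.py <<'E'
from h import *
def loc(kind,x,y,r=.03,z=None):
    "worktop piece near x,y from each view by local contrast"
    z=z or (.0045 if kind=='s' else .009)
    for n in("top","scene"):
        im,d=shot(n); hsv=cv2.cvtColor(im,cv2.COLOR_BGR2HSV).astype(int); u0,v0=np.round(proj(n,[x,y,z])).astype(int); k=6
        a=hsv[v0-k:v0+k+1,u0-k:u0+k+1]
        w=np.clip(a[...,1]-np.median(a[...,1])-25,0,None)*(a[...,0]<32) if kind=='s' else np.clip(np.median(a[...,2])-a[...,2]-30,0,None)
        vv,uu=np.mgrid[v0-k:v0+k+1,u0-k:u0+k+1]
        if w.sum()>50: print(n,kind,ray(n,(uu*w).sum()/w.sum(),(vv*w).sum()/w.sum(),z)[:2].round(4),int((w>0).sum()))
        else: print(n,'none')
E
python3 -c "
from nb import *
go(.446,.135,.002,-1.2)
loc('s',.446,.135)
b,_=shot('top'); a,_=shot('scene')
a=cv2.resize(a[130:240,140:310],(510,330),interpolation=2); b=cv2.resize(b[150:223,245:295],(240,350),interpolation=2)[:330]
cv2.imwrite('pics/s7.png',np.hstack([a,b]))"
```

```text
t 28.9 p [0.4425 0.1346 0.0413] th -1.1 f [-0.1  0.8  0.7] gap 1.000 gf 0.0 shift [0.0005 0.0037 0.0392] turn 0.0024
top none
scene s [0.4443 0.1348] 20
```

View pics/s7.png

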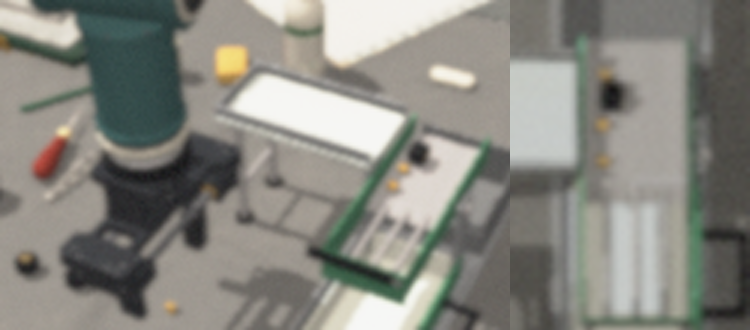

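All three screws (605,73), (602,125), (602,160) and the nut (612,97) are in the pan. Next is the worktop screw at (170,307).

>>> apply_moves(increments=[0,0.0035,0.01,0.002,0,0,0.01,0,0,0,0.008,0,0,0,0.006,0,0,0,0.002,0,0,0,0.001,0,0,0,0,0,0,0,0,0])

```text
time: 29.72
ee_pos: [0.4482, 0.1355, 0.0066]
orientation: [0.0, 0.714, 0.7, 0.0]
force: [0.1, 0.6, 0.1]
finger_gap: 0.998
gripper_force: 0.0
```

>>> apply_moves(increments=[0,0,0,0,0,0,0,0,0,0,0,0,0,0,0,0,0,0,0,0,0,0,0,0,0,0,0,0,0,0,0,0], hand=1)

```text
time: 30.38
ee_pos: [0.4481, 0.1355, 0.0066]
orientation: [-0.0, 0.714, 0.7, 0.0]
force: [-0.2, -0.2, 0.9]
finger_gap: 0.42
gripper_force: 0.0
```

>>> apply_moves(increments=[0,0,0,0,0,0,0,0,0,0,0,0,0,0,0,0,0,0,0,0,0,0,0,0,0,0,0,0,0,0,0,0])

```text
time: 31.05
ee_pos: [0.4481, 0.1354, 0.0066]
orientation: [-0.0, 0.714, 0.7, -0.0]
force: [-0.3, 0.5, -0.2]
finger_gap: 0.063
gripper_force: 30.0
```

>>> apply_moves(increments=[0,0,0,0,0,0,0,0,0,0,0,0,0,0,0,0,0,0,0.002,0,0,0,0.002,0,0,0,0.0015,0,0,0,0,0], hand=-0.6)

```text
time: 31.72
ee_pos: [0.4477, 0.1354, 0.0006]
orientation: [-0.0, 0.714, 0.7, -0.0]
force: [-1.0, -0.6, -0.6]
finger_gap: 0.647
gripper_force: 0.0
```

```bash
python3 -c "
from nb import *
go(.446,.135,.0015,-1.2)
loc('s',.446,.135)"
```

```text
t 31.7 p [0.4477 0.1354 0.0006] th -1.1 f [-1.  -0.6 -0.6] gap 0.647 gf 0.0 shift [-0.0004 -0.0017 -0.0009] turn 0.0011
top none
scene s [0.4471 0.1369] 26
```

>>> apply_moves(increments=[0.001,0,-0.0005,0,0,0,0,0,0,0,0,0,0,0,0,0,0,0,0,0,0,0,0,0,0,0,0,0,0,0,0,0], hand=1)

```text
time: 32.48
ee_pos: [0.4481, 0.1364, 0.0016]
orientation: [-0.0, 0.714, 0.7, -0.0]
force: [0.0, 0.6, -0.1]
finger_gap: 0.18
gripper_force: 0.0
```

>>> apply_moves(increments=[0,0,0,0,0,0,0,0,0,0,0,0,0,0,0,0,0,0,0,0,0,0,0,0,0,0,0,0,0,0,0,0])

```text
time: 33.15
ee_pos: [0.4481, 0.1365, 0.0016]
orientation: [0.0, 0.714, 0.7, 0.0]
force: [0.2, -0.8, -0.3]
finger_gap: 0.088
gripper_force: 30.0
```

>>> apply_moves(increments=[0,0,-0.015,0,0,0,-0.03,0,0,0,-0.03,0,0,0,-0.03,0,0,0,-0.03,0,0,0,-0.03,0,0,0,-0.03,0,0,0,-0.02,0])

```text
time: 33.82
ee_pos: [0.4491, 0.1367, 0.2199]
orientation: [0.001, 0.714, 0.7, 0.002]
force: [0.8, -0.8, -0.4]
finger_gap: 0.086
gripper_force: 30.0
```

>>> apply_moves(increments=[-0.025,0.018,0,0,-0.025,0.018,0,0,-0.025,0.018,0,0,-0.025,0.018,0,0,-0.025,0.018,0,0,-0.025,0.018,0,0,-0.025,0.018,0,0,-0.025,0.018,0,0])

```text
time: 34.48
ee_pos: [0.5886, -0.0677, 0.2163]
orientation: [-0.0, 0.714, 0.7, -0.0]
force: [0.6, 0.6, 0.7]
finger_gap: 0.086
gripper_force: 30.0
```

>>> apply_moves(increments=[0,0,0.02,0,0,0,0.02,0,0,0,0.02,0,0,0,0.02,0,0,0,0.01,0,0,0,0.005,0,0,0,0,0,0,0,0,0])

```text
time: 35.15
ee_pos: [0.5886, -0.0663, 0.1223]
orientation: [0.0, 0.714, 0.7, 0.0]
force: [-0.5, -0.7, 0.4]
finger_gap: 0.089
gripper_force: 30.0
```

```bash
python3 -c "
from nb import *
go(.588,-.066,.119,-1.2)"
```

```text
t 35.1 p [ 0.5886 -0.0663  0.1223] th -1.1 f [-0.5 -0.7  0.4] gap 0.089 gf 30.0 shift [ 0.0003 -0.0006  0.0033] turn 0.0012
```

>>> apply_moves(increments=[0,0,0.002,0,0,0,0.002,0,0,0,0,0,0,0,0,0,0,0,0,0,0,0,0,0,0,0,0,0,0,0,0,0])

```text
time: 35.82
ee_pos: [0.5882, -0.0664, 0.1177]
orientation: [0.0, 0.714, 0.7, 0.0]
force: [-0.0, -0.1, -0.1]
finger_gap: 0.084
gripper_force: 30.0
```

>>> apply_moves(increments=[0,0,0,0,0,0,0,0,0,0,0,0,0,0,0,0,0,0,-0.02,0,0,0,-0.03,0,0,0,-0.03,0,0,0,-0.03,0], hand=0.4)

```text
time: 36.48
ee_pos: [0.5876, -0.0663, 0.2283]
orientation: [-0.0, 0.714, 0.7, -0.0]
force: [-0.3, -0.6, 0.1]
finger_gap: 0.303
gripper_force: 0.0
```

>>> apply_moves(increments=[0.0295,-0.0161,0,0,0.0295,-0.0161,0,0,0.0295,-0.0161,0,0,0.0295,-0.0161,0,0,0.0295,-0.0161,0,0,0.0295,-0.0161,0,0,0.0295,-0.0161,0,0,0.0295,-0.0161,0,0], hand=0)

```text
time: 37.15
ee_pos: [0.4631, 0.1734, 0.2278]
orientation: [0.0, 0.714, 0.7, 0.0]
force: [0.1, -0.2, -0.4]
finger_gap: 0.501
gripper_force: 0.0
```

>>> apply_moves(increments=[0.0295,-0.0161,0,0,0.0295,-0.0161,0,0,0,0,0.03,0,0,0,0.03,0,0,0,0.03,0,0,0,0.03,0,0,0,0.02,0,0,0,0,0])

```text
time: 37.82
ee_pos: [0.4291, 0.23, 0.0829]
orientation: [-0.002, 0.714, 0.7, -0.004]
force: [-1.4, -0.6, -0.8]
finger_gap: 0.504
gripper_force: 0.0
```

```bash
python3 -c "
from nb import *
go(.434,.232,.002,-1.2)
loc('n',.432,.232); loc('n',.427,.288)
b,_=shot('top'); a,_=shot('scene')
a=cv2.resize(a[130:240,140:310],(510,330),interpolation=2); b=cv2.resize(b[150:223,245:295],(240,350),interpolation=2)[:330]
cv2.imwrite('pics/s8.png',np.hstack([a,b]))"
```

```text
t 37.8 p [0.4291 0.23   0.0829] th -1.1 f [-1.4 -0.6 -0.8] gap 0.504 gf 0.0 shift [0.0024 0.0055 0.0808] turn 0.0012
top n [0.4349 0.2357] 14
scene n [0.4296 0.2321] 45
top none
scene n [0.4236 0.2889] 46
```

View pics/s8.png

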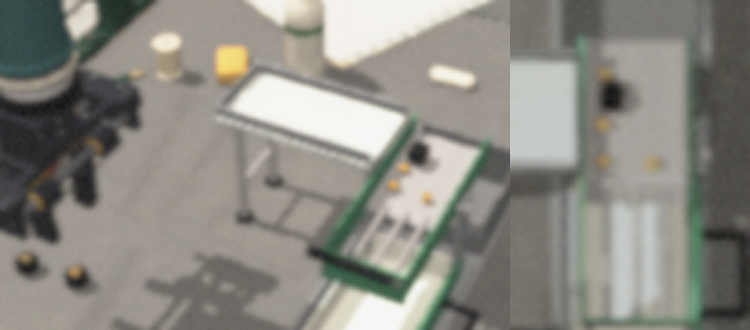

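The screw is now in the pan at (653,163). Going down on the first nut.

>>> apply_moves(increments=[0,0,0.02,0,0,0,0.02,0,0,0,0.015,0,0,0,0,0,0,0,0,0,0,0,0,0,0,0,0,0,0,0,0,0])

```text
time: 38.78
ee_pos: [0.4342, 0.2324, 0.0341]
orientation: [0.0, 0.714, 0.7, 0.001]
force: [0.3, 0.6, -0.5]
finger_gap: 0.502
gripper_force: 0.0
```

```bash
python3 -c "
from nb import *
go(.433,.232,.003,-1.2)
loc('n',.432,.232)"
```

```text
t 38.8 p [0.4342 0.2324 0.0341] th -1.1 f [ 0.3  0.6 -0.5] gap 0.502 gf 0.0 shift [-0.0004 -0.0013  0.0311] turn 0.001
top n [0.42   0.2468] 16
scene n [0.4302 0.2409] 51
```

>>> apply_moves(increments=[0,-0.001,0.01,0,0,0,0.01,0,0,0,0.007,0,0,0,0.004,0,0,0,0,0,0,0,0,0,0,0,0,0,0,0,0,0])

```text
time: 39.55
ee_pos: [0.4318, 0.2317, 0.0011]
orientation: [-0.0, 0.714, 0.7, -0.0]
force: [-0.1, 0.3, -0.2]
finger_gap: 0.504
gripper_force: 0.0
```

>>> apply_moves(increments=[0,0,0,0,0,0,0,0,0,0,0,0,0,0,0,0,0,0,0,0,0,0,0,0,0,0,0,0,0,0,0,0], hand=1)

```text
time: 40.22
ee_pos: [0.432, 0.2318, 0.0016]
orientation: [0.0, 0.714, 0.7, 0.0]
force: [0.7, 0.1, -1.1]
finger_gap: 0.244
gripper_force: 28.9
```

>>> apply_moves(increments=[0,0,-0.003,0,0,0,-0.015,0,0,0,-0.03,0,0,0,-0.035,0,0,0,-0.035,0,0,0,-0.035,0,0,0,-0.035,0,0,0,-0.03,0])

```text
time: 40.88
ee_pos: [0.4323, 0.2319, 0.2226]
orientation: [0.0, 0.714, 0.7, 0.001]
force: [0.9, -0.3, -0.4]
finger_gap: 0.241
gripper_force: 28.9
```

```bash
python3 -c "
from nb import *
go(.575,-.066,.22,-1.2)"
```

```text
t 40.9 p [0.4323 0.2319 0.2226] th -1.1 f [ 0.9 -0.3 -0.4] gap 0.241 gf 28.9 shift [-0.295   0.1486  0.0026] turn 0.0011
```

>>> apply_moves(increments=[-0.038,0.0145,0,0,-0.038,0.0145,0,0,-0.038,0.0145,0,0,-0.038,0.0145,0,0,-0.038,0.0145,0,0,-0.038,0.0145,0,0,-0.038,0.0145,0,0,-0.038,0.0145,0,0])

```text
time: 41.55
ee_pos: [0.5421, -0.0765, 0.22]
orientation: [0.0, 0.714, 0.7, 0.0]
force: [0.8, 0.4, -0.5]
finger_gap: 0.241
gripper_force: 28.9
```

>>> apply_moves(increments=[0,0,0.02,0,0,0,0.02,0,0,0,0.02,0,0,0,0.02,0,0,0,0.015,0,0,0,0.008,0,0,0,0,0,0,0,0,0])

```text
time: 42.22
ee_pos: [0.5419, -0.0744, 0.1167]
orientation: [-0.0, 0.714, 0.7, -0.0]
force: [0.3, -0.6, -0.6]
finger_gap: 0.24
gripper_force: 28.9
```

```bash
python3 -c "
from nb import *
go(.542,-.074,.115,-1.2)"
```

```text
t 42.2 p [ 0.5419 -0.0744  0.1167] th -1.1 f [ 0.3 -0.6 -0.6] gap 0.240 gf 28.9 shift [0.0004 0.0001 0.0017] turn 0.0011
```

>>> apply_moves(increments=[0,0,0.0015,0,0,0,0.0015,0,0,0,0,0,0,0,0,0,0,0,0,0,0,0,0,0,0,0,0,0,0,0,0,0])

```text
time: 42.88
ee_pos: [0.542, -0.0744, 0.1137]
orientation: [0.0, 0.714, 0.7, 0.0]
force: [-0.5, -0.6, -1.1]
finger_gap: 0.244
gripper_force: 28.9
```

>>> apply_moves(increments=[0,0,0,0,0,0,0,0,0,0,0,0,0,0,0,0,0,0,-0.02,0,0,0,-0.03,0,0,0,-0.03,0,0,0,-0.03,0], hand=0.2)

```text
time: 43.55
ee_pos: [0.5415, -0.0743, 0.2244]
orientation: [-0.0, 0.714, 0.7, -0.0]
force: [0.1, -0.1, -0.5]
finger_gap: 0.4
gripper_force: 0.0
```

>>> apply_moves(increments=[0.036,-0.0123,0,0,0.036,-0.0123,0,0,0.036,-0.0123,0,0,0.036,-0.0123,0,0,0.036,-0.0123,0,0,0.036,-0.0123,0,0,0.036,-0.0123,0,0,0.036,-0.0123,0,0], hand=0)

```text
time: 44.22
ee_pos: [0.4484, 0.217, 0.2239]
orientation: [0.0, 0.714, 0.7, 0.0]
force: [-0.2, -0.7, -0.3]
finger_gap: 0.499
gripper_force: 0.0
```

>>> apply_moves(increments=[0.036,-0.0123,0,0,0.036,-0.0123,0,0,0,0,0.03,0,0,0,0.04,0,0,0,0.04,0,0,0,0.04,0,0,0,0.02,0,0,0,0,0])

```text
time: 44.88
ee_pos: [0.4216, 0.2853, 0.0481]
orientation: [-0.001, 0.714, 0.7, -0.005]
force: [-0.6, 0.2, -0.8]
finger_gap: 0.5
gripper_force: 0.0
```

```bash
python3 -c "
from nb import *
go(.426,.288,.002,-1.2)
import sys
n='top'; im,d=shot(n); P=cloud(n,d)
k=(P[...,0]>.47)&(P[...,0]<.68)&(P[...,1]>-.1)&(P[...,1]<-.02)&(im.max(-1)<70)
N,l,s,c=cv2.connectedComponentsWithStats(k.astype('uint8'))
print([(ray(n,*c[i],.12)[:2].round(3),s[i,4]) for i in range(1,N) if s[i,4]>4])"
```

```text
t 44.9 p [0.4216 0.2853 0.0481] th -1.1 f [-0.6  0.2 -0.8] gap 0.500 gf 0.0 shift [0.003  0.0047 0.046 ] turn 0.0014
[(array([ 0.637, -0.04 ]), np.int32(20))]
```

>>> apply_moves(increments=[0,0,0.01,0,0,0,0.005,0,0,0,0,0,0,0,0,0,0,0,0,0,0,0,0,0,0,0,0,0,0,0,0,0])

```text
time: 45.6
ee_pos: [0.4264, 0.2881, 0.0391]
orientation: [0.0, 0.714, 0.7, 0.0]
force: [-0.6, 0.7, -0.6]
finger_gap: 0.497
gripper_force: 0.0
```

```bash
cat > pan.py <<'E'
from h import *
def pan():
    "things standing above the pan floor, and brass spots, in sorter mm"
    c,s=np.cos(np.radians(-1.2)),np.sin(np.radians(-1.2))
    for n in("top","scene"):
        im,d=shot(n); P=cloud(n,d); q=P[...,:2]-[.590,-.060]; X=q[...,0]*c+q[...,1]*s; Y=-q[...,0]*s+q[...,1]*c
        hsv=cv2.cvtColor(im,cv2.COLOR_BGR2HSV).astype(int); I=(X>-116)if 0 else (X>-.116)&(X<.083)&(abs(Y)<.035)&(P[...,2]>.1)
        for nm,m in(('black',hsv[...,2]<95),('brass',(hsv[...,1]>70)&(hsv[...,0]<32)&(hsv[...,0]>8))):
            N,l,t,_=cv2.connectedComponentsWithStats((m&I).astype('uint8'))
            print(n,nm,[(int(1e3*X[l==i].mean()),int(1e3*Y[l==i].mean()),int(1e3*P[l==i][:,2].max()),int(t[i,4])) for i in range(1,N) if t[i,4]>2])
E
python3 -c "
from pan import *
go(.426,.288,.002,-1.2); pan()"
```

```text
t 45.6 p [0.4264 0.2881 0.0391] th -1.1 f [-0.6  0.7 -0.6] gap 0.497 gf 0.0 shift [-0.0001 -0.0005  0.0371] turn 0.001
top black [(45, 20, 139, 29), (-51, -11, 130, 9)]
top brass [(61, 25, 131, 5), (25, 27, 118, 5), (-1, 26, 124, 5), (-2, -9, 125, 3), (-48, -7, 133, 14)]
scene black [(37, 18, 135, 34), (-56, -11, 127, 32)]
scene brass [(25, 26, 120, 10), (-2, 25, 119, 12), (-4, -10, 118, 7), (-51, -9, 129, 16)]
```

>>> apply_moves(increments=[0,0,0.012,0,0,0,0.012,0,0,0,0.008,0,0,0,0.005,0,0,0,0,0,0,0,0,0,0,0,0,0,0,0,0,0])

```text
time: 46.37
ee_pos: [0.4258, 0.2877, 0.001]
orientation: [-0.0, 0.714, 0.7, -0.0]
force: [0.1, -0.4, -0.4]
finger_gap: 0.497
gripper_force: 0.0
```

>>> apply_moves(increments=[0,0,0,0,0,0,0,0,0,0,0,0,0,0,0,0,0,0,0,0,0,0,0,0,0,0,0,0,0,0,0,0], hand=1)

```text
time: 47.03
ee_pos: [0.4261, 0.2879, 0.0016]
orientation: [-0.0, 0.714, 0.7, -0.0]
force: [-0.0, 0.1, 0.1]
finger_gap: 0.237
gripper_force: 29.6
```

>>> apply_moves(increments=[0,0,-0.003,0,0,0,-0.015,0,0,0,-0.03,0,0,0,-0.035,0,0,0,-0.035,0,0,0,-0.035,0,0,0,-0.035,0,0,0,-0.03,0])

```text
time: 47.7
ee_pos: [0.4264, 0.2881, 0.2226]
orientation: [0.0, 0.714, 0.7, 0.001]
force: [1.7, -0.5, -0.2]
finger_gap: 0.233
gripper_force: 29.6
```

```bash
python3 -c "
from nb import *
go(.541,-.042,.22,-1.2)"
```

```text
t 47.7 p [0.4264 0.2881 0.2226] th -1.1 f [ 1.7 -0.5 -0.2] gap 0.233 gf 29.6 shift [-0.3278  0.1212  0.0024] turn 0.0011
```

>>> apply_moves(increments=[-0.0364,0.0135,0,0,-0.0364,0.0135,0,0,-0.0364,0.0135,0,0,-0.0364,0.0135,0,0,-0.0364,0.0135,0,0,-0.0364,0.0135,0,0,-0.0364,0.0135,0,0,-0.0364,0.0135,0,0])

```text
time: 48.37
ee_pos: [0.5285, -0.0073, 0.22]
orientation: [0.0, 0.714, 0.7, 0.0]
force: [0.8, -0.4, -0.2]
finger_gap: 0.238
gripper_force: 29.6
```

>>> apply_moves(increments=[-0.0364,0.0135,0,0,0,0,0.01,0,0,0,0.02,0,0,0,0.02,0,0,0,0.02,0,0,0,0.01,0,0,0,0,0,0,0,0,0])

```text
time: 49.03
ee_pos: [0.5407, -0.0417, 0.1394]
orientation: [-0.0, 0.714, 0.7, -0.0]
force: [0.9, -0.3, -0.7]
finger_gap: 0.233
gripper_force: 29.6
```

```bash
python3 -c "
from nb import *
go(.541,-.042,.114,-1.2)"
```

```text
t 49.0 p [ 0.5407 -0.0417  0.1394] th -1.1 f [ 0.9 -0.3 -0.7] gap 0.233 gf 29.6 shift [-0.0003  0.0003  0.0254] turn 0.0014
```

>>> apply_moves(increments=[0,0,0.01,0,0,0,0.01,0,0,0,0.004,0,0,0,0.0015,0,0,0,0,0,0,0,0,0,0,0,0,0,0,0,0,0])

```text
time: 49.7
ee_pos: [0.5415, -0.0421, 0.1146]
orientation: [0.0, 0.714, 0.7, 0.0]
force: [-0.1, -0.8, -0.1]
finger_gap: 0.234
gripper_force: 29.6
```

>>> apply_moves(increments=[0,0,0,0,0,0,0,0,0,0,0,0,0,0,0,0,0,0,-0.02,0,0,0,-0.03,0,0,0,-0.03,0,0,0,-0.03,0], hand=0.2)

```text
time: 50.37
ee_pos: [0.5406, -0.042, 0.2249]
orientation: [-0.0, 0.714, 0.7, -0.0]
force: [0.6, 0.8, -0.1]
finger_gap: 0.397
gripper_force: 0.0
```

>>> apply_moves(increments=[0.037,-0.008,0,0,0.037,-0.008,0,0,0.037,-0.008,0,0,0.037,-0.008,0,0,0.037,-0.008,0,0,0,-0.02,0,0,0,0,0,0,0,0,0,0])

```text
time: 51.03
ee_pos: [0.4843, 0.1446, 0.2241]
orientation: [0.0, 0.713, 0.701, 0.0]
force: [-0.1, -0.2, 0.0]
finger_gap: 0.397
gripper_force: 0.0
```

```bash
python3 -c "
from pan import *
go(.4425,-.057,.147,-1.2); pan()
for n in('top','scene'):
    im,d=shot(n); P=cloud(n,d); k=(P[...,0]>.42)&(P[...,0]<.46)&(P[...,1]>-.11)&(P[...,1]<0)&(P[...,2]>.145)&(P[...,2]<.17); q=P[k]; print(n,len(q),np.percentile(q,[5,50,95],0).round(4).tolist())"
```

```text
t 51.0 p [0.4843 0.1446 0.2241] th -1.0 f [-0.1 -0.2  0. ] gap 0.397 gf 0.0 shift [-0.2023 -0.0382  0.0772] turn 0.0029
top black [(45, 20, 137, 29), (-52, 21, 135, 8), (-52, -11, 132, 10)]
top brass [(60, 25, 127, 6), (25, 27, 122, 5), (-1, 26, 123, 5), (-2, -10, 120, 3), (-48, 27, 132, 15), (-48, -7, 132, 14)]
scene black [(37, 18, 133, 33), (-56, 21, 128, 41), (-57, -11, 127, 31)]
scene brass [(26, 27, 119, 11), (-2, 25, 119, 11), (-5, -10, 119, 6), (-50, 26, 128, 16), (-51, -9, 130, 16)]
top 72 [[0.4419, -0.0893, 0.1493], [0.4454, -0.0552, 0.1559], [0.4491, -0.0216, 0.16]]
scene 120 [[0.4369, -0.0936, 0.152], [0.4402, -0.0601, 0.1566], [0.4456, -0.0248, 0.1591]]
```

All three nuts and four screws are in the pan. Now the handle.

>>> apply_moves(increments=[-0.034,-0.006,0,0.003,-0.034,-0.006,0,0,-0.034,-0.006,0,0,-0.034,-0.006,0,0,-0.034,-0.006,0,0,-0.0335,-0.006,0,0,0,0,0,0,0,0,0,0])

```text
time: 51.9
ee_pos: [0.4443, -0.0609, 0.2242]
orientation: [0.0, 0.717, 0.697, 0.0]
force: [0.1, 0.0, 0.4]
finger_gap: 0.402
gripper_force: 0.0
```

```bash
python3 -c "
from pan import *
go(.4445,-.058,.147,-1.2)"
```

```text
t 51.9 p [ 0.4443 -0.0609  0.2242] th -1.6 f [0.1 0.  0.4] gap 0.402 gf 0.0 shift [0.0029 0.0001 0.0772] turn -0.0078
```

>>> apply_moves(increments=[0.002,0,0.02,-0.007,0,0,0.02,0,0,0,0.02,0,0,0,0.01,0,0,0,0.005,0,0,0,0.002,0,0,0,0,0,0,0,0,0])

```text
time: 52.57
ee_pos: [0.4452, -0.0564, 0.1481]
orientation: [0.001, 0.713, 0.702, 0.0]
force: [-0.5, -0.6, 0.1]
finger_gap: 0.401
gripper_force: 0.0
```

>>> apply_moves(increments=[0,0,0,0,0,0,0,0,0,0,0,0,0,0,0,0,0,0,0,0,0,0,0,0,0,0,0,0,0,0,0,0], hand=1)

```text
time: 53.23
ee_pos: [0.4432, -0.0565, 0.1469]
orientation: [-0.001, 0.713, 0.701, -0.001]
force: [-5.5, 0.0, 3.7]
finger_gap: 0.1
gripper_force: 30.0
```

>>> apply_moves(increments=[0,0,0,0,0,0,0,0,0,0,0,0,0,0,0,0,0,0,0,0,0,0,0,0,0,0,0,0,0,0,0,0])

```text
time: 53.9
ee_pos: [0.4432, -0.0565, 0.1468]
orientation: [-0.001, 0.713, 0.702, -0.001]
force: [-5.5, -0.4, 4.0]
finger_gap: 0.099
gripper_force: 30.0
```

The bar is held (8.8 mm). Now lowering it along the arc.

>>> apply_moves(increments=[0,-0.003,0.0042,0,0,-0.001,0.0042,0,0,-0.001,0.0042,0,0,-0.001,0.0042,0,0,-0.0006,0.0043,0,0,-0.0006,0.0043,0,0,-0.0005,0.0043,0,0,-0.0005,0.0043,0])

```text
time: 54.57
ee_pos: [0.4376, -0.0565, 0.1133]
orientation: [0.001, 0.713, 0.701, 0.001]
force: [5.9, 0.5, 3.0]
finger_gap: 0.097
gripper_force: 30.0
```

>>> apply_moves(increments=[0,-0.0001,0.0043,0,0,-0.0001,0.0043,0,0,-0.0001,0.0043,0,0,0,0.0043,0,0,0.0004,0.0043,0,0,0.0004,0.0043,0,0,0.0004,0.0043,0,0,0.0004,0.0043,0])

```text
time: 55.23
ee_pos: [0.4393, -0.0565, 0.0792]
orientation: [0.001, 0.713, 0.701, 0.001]
force: [5.6, 1.8, 4.1]
finger_gap: 0.1
gripper_force: 30.0
```

>>> apply_moves(increments=[0,0,0,0,0,0,0,0,0,0,0,0,0,0,0,0,0,0,0,0,0,0,0,0,0,0,0,0,0,0,0,0])

```text
time: 55.9
ee_pos: [0.4392, -0.0565, 0.0789]
orientation: [0.001, 0.713, 0.701, 0.001]
force: [8.1, 1.4, -0.5]
finger_gap: 0.103
gripper_force: 30.0
```

```bash
cat > brass.py <<'E'
from h import *
def brass():
    c,s=np.cos(np.radians(-1.2)),np.sin(np.radians(-1.2))
    for n in("top","scene"):
        im,d=shot(n); P=cloud(n,d); q=P[...,:2]-[.590,-.060]; X=q[...,0]*c+q[...,1]*s; Y=-q[...,0]*s+q[...,1]*c
        hsv=cv2.cvtColor(im,cv2.COLOR_BGR2HSV).astype(int); I=(X>-.175)&(X<.22)&(abs(Y)<.09)
        for nm,m in(('black',hsv[...,2]<80),('brass',(hsv[...,1]>70)&(hsv[...,0]<32)&(hsv[...,0]>8))):
            N,l,t,_=cv2.connectedComponentsWithStats((m&I).astype('uint8'))
            print(n,nm,[(int(1e3*X[l==i].mean()),int(1e3*Y[l==i].mean()),int(1e3*np.median(P[l==i][:,2])),int(t[i,4])) for i in range(1,N) if 2<t[i,4]<150])
E
python3 -c "
from brass import *
go(.4445,-.058,.147,-1.2); brass()
a,_=shot('scene');b,_=shot('top')
np.savez('low',a=a,b=b)"
```

```text
t 55.9 p [ 0.4392 -0.0565  0.0789] th -0.9 f [ 8.1  1.4 -0.5] gap 0.103 gf 30.0 shift [-0.0015  0.0055 -0.0681] turn 0.0049
top black [(159, 6, 34, 118), (151, -83, 0, 5), (118, -82, 4, 4), (97, -70, 1, 4), (-141, 62, 447, 25), (-169, 43, 451, 3)]
top brass []
scene black [(-163, -34, 329, 141), (-173, 27, 241, 3), (-107, -19, 76, 3), (-78, -74, 34, 85), (-158, -12, 92, 27)]
scene brass [(-142, -25, 162, 24), (-124, -21, 80, 21)]
```

```bash
python3 -c "
from h import *
z=np.load('low.npz'); a=z['a'][140:250,215:325]; b=z['b'][150:240,240:300]
cv2.imwrite('pics/low.png',np.hstack([cv2.resize(a,(480,480),interpolation=2),cv2.resize(b,(320,480),interpolation=2)]))"
```

```text
(no output)
```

View pics/low.png

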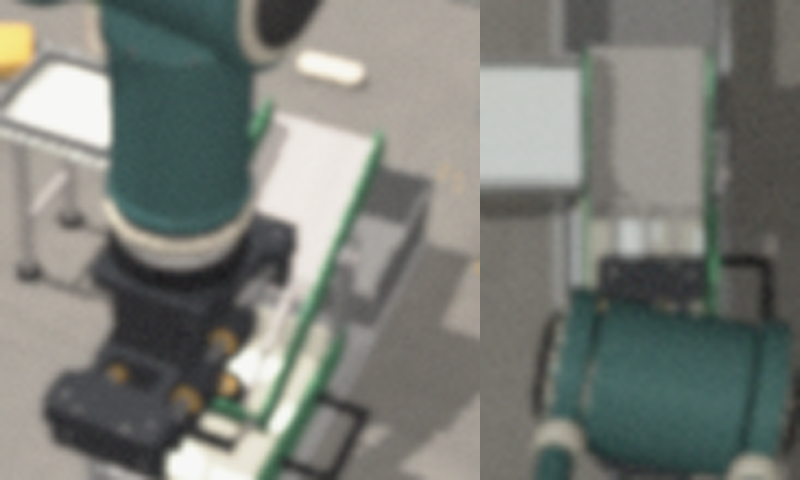

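The plate is empty, so everything has slid to the slot end. I'll jiggle at the bottom, return to level, let go and check.

>>> apply_moves(increments=[0,0.0005,0.001,0,0,-0.001,-0.012,0,0,0.001,0.012,0,0,-0.001,-0.012,0,0,0.001,0.012,0,0,-0.001,-0.012,0,0,0.001,0.012,0,0,0,0.0005,0])

```text
time: 56.77
ee_pos: [0.4392, -0.0564, 0.0771]
orientation: [0.001, 0.713, 0.701, 0.001]
force: [5.7, 1.4, 3.7]
finger_gap: 0.101
gripper_force: 30.0
```

>>> apply_moves(increments=[0,0,0,0,0,-0.001,-0.012,0,0,0.001,0.012,0,0,0,0,0,0,-0.001,-0.012,0,0,0.001,0.012,0,0,0,0,0,0,0,0,0])

```text
time: 57.43
ee_pos: [0.4392, -0.0564, 0.0768]
orientation: [0.001, 0.713, 0.701, 0.001]
force: [8.1, 1.5, -2.6]
finger_gap: 0.103
gripper_force: 30.0
```

>>> apply_moves(increments=[0,0,0,0,0,0,0,0,0,0,0,0,0,0,0,0,0,0,0,0,0,0,0,0,0,0,0,0,0,0,0,0])

```text
time: 58.1
ee_pos: [0.4392, -0.0564, 0.0768]
orientation: [0.001, 0.713, 0.701, 0.001]
force: [8.8, 1.7, -2.1]
finger_gap: 0.099
gripper_force: 30.0
```

```bash
python3 -c "
from brass import *
go(.4432,-.0565,.147,-1.2)"
```

```text
t 58.1 p [ 0.4392 -0.0564  0.0768] th -0.9 f [ 8.8  1.7 -2.1] gap 0.099 gf 30.0 shift [-0.0001  0.0042 -0.0702] turn 0.0048
```

>>> apply_moves(increments=[0,0.001,-0.0044,0,0,0,-0.0044,0,0,-0.0003,-0.0044,0,0,-0.0003,-0.0044,0,0,0.0001,-0.0044,0,0,0.0001,-0.0044,0,0,0.0001,-0.0044,0,0,0.0002,-0.0044,0])

```text
time: 58.77
ee_pos: [0.4375, -0.0563, 0.1105]
orientation: [-0.001, 0.713, 0.701, -0.001]
force: [5.0, 0.2, -6.3]
finger_gap: 0.099
gripper_force: 30.0
```

>>> apply_moves(increments=[0,0.0006,-0.0044,0,0,0.0006,-0.0044,0,0,0.0006,-0.0044,0,0,0.0006,-0.0044,0,0,0.001,-0.0044,0,0,0.001,-0.0044,0,0,0.001,-0.0044,0,0,0.001,-0.0044,0])

```text
time: 59.43
ee_pos: [0.4436, -0.0564, 0.1473]
orientation: [-0.001, 0.713, 0.701, -0.001]
force: [-2.5, -0.9, -4.6]
finger_gap: 0.103
gripper_force: 30.0
```

>>> apply_moves(increments=[0,0,0,0,0,0,0,0,0,0,0,0,0,0,0,0,0,0,0,0,0,0,-0.02,0,0,0,-0.03,0,0,0,-0.03,0], hand=0.2)

```text
time: 60.1
ee_pos: [0.4443, -0.0562, 0.2275]
orientation: [-0.001, 0.713, 0.701, -0.001]
force: [0.4, -0.2, 0.4]
finger_gap: 0.402
gripper_force: 0.0
```

>>> apply_moves(increments=[0.03,0,0,0,0.03,0,0,0,0.03,0,0,0,0.03,0,0,0,0.03,0,0,0,0.03,0,0,0,0.02,0,0,0,0,0,0,0])

```text
time: 60.77
ee_pos: [0.4485, 0.1466, 0.2279]
orientation: [-0.0, 0.711, 0.703, 0.001]
force: [0.3, -0.3, 0.5]
finger_gap: 0.403
gripper_force: 0.0
```

```bash
python3 -c "
from brass import *
from pan import pan
go(.4445,-.058,.147,-1.2); pan(); brass()
a,_=shot('scene');b,_=shot('top')
a=a[160:250,225:315]; b=b[180:225,250:290]
cv2.imwrite('pics/lev.png',np.hstack([cv2.resize(a,(450,450),interpolation=2),cv2.resize(b,(350,450),interpolation=2)]))
for n in('top','scene'):
    im,d=shot(n); P=cloud(n,d); k=(P[...,0]>.42)&(P[...,0]<.46)&(P[...,1]>-.11)&(P[...,1]<0)&(P[...,2]>.135)&(P[...,2]<.18); q=P[k]; print(n,len(q),np.percentile(q,[5,50,95],0).round(4).tolist())"
```

```text
t 60.8 p [0.4485 0.1466 0.2279] th -0.7 f [ 0.3 -0.3  0.5] gap 0.403 gf 0.0 shift [-0.2048 -0.0015  0.0805] turn 0.0085
top black [(-96, 17, 130, 53), (-106, -9, 133, 24)]
top brass [(-86, 14, 130, 14), (-103, 26, 130, 14), (-105, -9, 132, 10)]
scene black [(-99, 10, 132, 76), (-109, -18, 130, 9)]
scene brass [(-88, 12, 127, 10), (-105, 27, 128, 12), (-107, -9, 130, 15)]
top black [(159, 6, 38, 121), (154, -79, 0, 5), (109, -78, 0, 18), (-75, -75, 28, 127), (-99, 18, 125, 42), (-107, -9, 126, 25), (-124, -79, 1, 4), (-145, -5, 158, 46), (-147, -80, 2, 3), (-167, -2, 1, 4), (-168, -19, -2, 5)]
top brass [(-97, 29, 126, 21), (-86, 14, 124, 14), (-105, -9, 126, 10)]
scene black [(76, -55, 39, 4), (-76, -72, 34, 105)]
scene brass [(-89, 13, 123, 8), (-105, 26, 126, 11), (-107, -9, 127, 13), (-80, 31, 20, 12), (-80, 16, 21, 6), (-79, -13, 20, 6)]
top 79 [[0.4418, -0.0895, 0.1428], [0.4454, -0.0551, 0.1578], [0.456, -0.0185, 0.1647]]
scene 124 [[0.4372, -0.0952, 0.1529], [0.4406, -0.0613, 0.1581], [0.4469, -0.0263, 0.1609]]
```

View pics/lev.png

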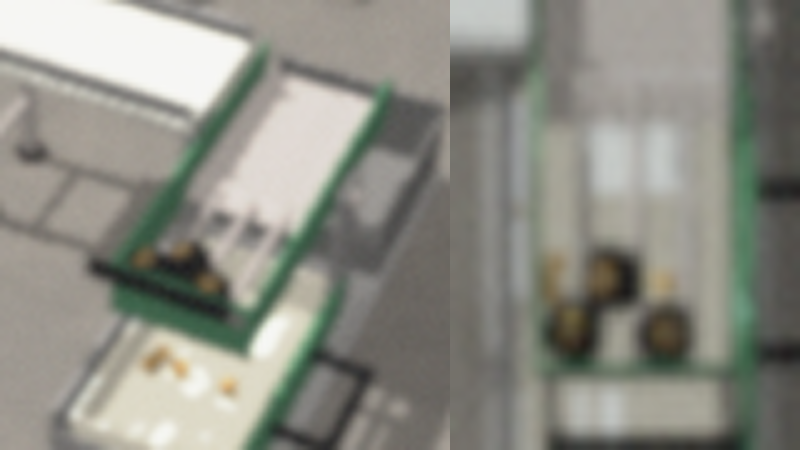

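The drawer holds the four screws: two at (155,360), then (180,370) and (228,385). The three nuts sit at the pan's end wall. Gripping the handle again to tip.

>>> apply_moves(increments=[-0.034,-0.0005,0,0.008,-0.034,-0.0005,0,0,-0.034,-0.0005,0,0,-0.034,-0.0005,0,0,-0.034,-0.0005,0,0,-0.033,-0.0005,0,0,0,0,0,0,0,0,0,0])

```text
time: 61.83
ee_pos: [0.4405, -0.0613, 0.2277]
orientation: [-0.0, 0.717, 0.697, 0.0]
force: [0.6, -0.1, -0.0]
finger_gap: 0.403
gripper_force: 0.0
```

```bash
python3 -c "
from brass import *
go(.4432,-.0565,.148,-1.2)"
```

```text
t 61.8 p [ 0.4405 -0.0613  0.2277] th -1.7 f [ 0.6 -0.1 -0. ] gap 0.403 gf 0.0 shift [0.0048 0.0025 0.0797] turn -0.0082
```

>>> apply_moves(increments=[0.002,0.0015,0.02,-0.008,0,0.001,0.02,0,0,0,0.02,0,0,0,0.01,0,0,0,0.007,0,0,0,0.002,0,0,0,0,0,0,0,0,0])

```text
time: 62.5
ee_pos: [0.4441, -0.0573, 0.1495]
orientation: [0.001, 0.713, 0.702, 0.0]
force: [0.1, 0.9, 0.0]
finger_gap: 0.403
gripper_force: 0.0
```

>>> apply_moves(increments=[0,0,0,0,0,0,0,0,0,0,0,0,0,0,0,0,0,0,0,0,0,0,0,0,0,0,0,0,0,0,0,0], hand=1)

```text
time: 63.17
ee_pos: [0.4438, -0.0576, 0.1489]
orientation: [0.0, 0.713, 0.701, 0.0]
force: [0.5, -0.9, 0.7]
finger_gap: 0.101
gripper_force: 30.0
```

>>> apply_moves(increments=[0,0.0013,-0.0037,0,0,0.0013,-0.0037,0,0,0.0013,-0.0037,0,0,0.0013,-0.0037,0,0,0.0017,-0.0035,0,0,0.0017,-0.0035,0,0,0.0017,-0.0035,0,0,0.0017,-0.0035,0])

```text
time: 63.83
ee_pos: [0.4549, -0.0576, 0.1774]
orientation: [-0.001, 0.713, 0.701, -0.0]
force: [2.5, -0.6, -7.3]
finger_gap: 0.098
gripper_force: 30.0
```

>>> apply_moves(increments=[0,0.002,-0.0034,0,0,0.002,-0.0034,0,0,0.002,-0.0034,0,0,0.002,-0.0034,0,0,0.0023,-0.0032,0,0,0.0023,-0.0032,0,0,0.0024,-0.0031,0,0,0.0024,-0.0031,0])

```text
time: 64.5
ee_pos: [0.4716, -0.0577, 0.2038]
orientation: [-0.001, 0.713, 0.701, -0.001]
force: [-6.4, 0.4, -0.8]
finger_gap: 0.1
gripper_force: 30.0
```

>>> apply_moves(increments=[0,0.0013,-0.0015,0,0,0.0013,-0.0015,0,0,0.0013,-0.0014,0,0,0.0013,-0.0014,0,0,0.0013,-0.0014,0,0,0.0013,-0.0014,0,0,0.0013,-0.0014,0,0,0.0013,-0.0014,0])

```text
time: 65.17
ee_pos: [0.4817, -0.0578, 0.2156]
orientation: [-0.002, 0.713, 0.701, -0.001]
force: [-7.8, 0.6, 1.4]
finger_gap: 0.099
gripper_force: 30.0
```

>>> apply_moves(increments=[0,0.0015,-0.0013,0,0,0.0015,-0.0013,0,0,0.0015,-0.0013,0,0,0.0015,-0.0013,0,0,0.0015,-0.0013,0,0,0.0015,-0.0013,0,0,0.0015,-0.0013,0,0,0.0015,-0.0013,0])

```text
time: 65.83
ee_pos: [0.4932, -0.0579, 0.2267]
orientation: [-0.002, 0.713, 0.702, -0.001]
force: [-11.2, 1.6, 5.1]
finger_gap: 0.103
gripper_force: 30.0
```

>>> apply_moves(increments=[0,0,0,0,0,0,0,0,0,0,0,0,0,0,0,0,0,0,0,0,0,0,0,0,0,0,0,0,0,0,0,0])

```text
time: 66.5
ee_pos: [0.4937, -0.0579, 0.2272]
orientation: [-0.001, 0.713, 0.701, -0.001]
force: [-10.8, 0.8, 6.2]
finger_gap: 0.098
gripper_force: 30.0
```

>>> apply_moves(increments=[0,0.0032,-0.0023,0,0,0.0032,-0.0023,0,0,0.0032,-0.0023,0,0,0.0032,-0.0023,0,0,0.0034,-0.002,0,0,0.0034,-0.002,0,0,0.0034,-0.002,0,0,0.0034,-0.002,0])

```text
time: 67.17
ee_pos: [0.5211, -0.0582, 0.2448]
orientation: [-0.001, 0.713, 0.701, -0.0]
force: [-7.2, 1.2, 4.6]
finger_gap: 0.099
gripper_force: 30.0
```

>>> apply_moves(increments=[0,0,0,0,0,0,0,0,0,0,0,0,0,0,0,0,0,0,0,0,0,0,0,0,0,0,0,0,0,0,0,0])

```text
time: 67.83
ee_pos: [0.5221, -0.0583, 0.2452]
orientation: [0.0, 0.713, 0.701, 0.001]
force: [-6.2, 1.7, 5.3]
finger_gap: 0.106
gripper_force: 30.0
```

```bash
python3 -c "
from brass import *
go(.4432,-.0565,.148,-1.2);brass()"
```

```text
t 67.8 p [ 0.5221 -0.0583  0.2452] th -0.9 f [-6.2  1.7  5.3] gap 0.106 gf 30.0 shift [ 0.0005 -0.0791  0.0971] turn 0.0051
top black [(126, -82, 2, 3), (-84, -59, 608, 47), (-67, 69, 600, 18), (-146, 55, 621, 36), (-151, -43, 617, 30), (-113, -56, 33, 35), (-154, -38, 619, 8), (-157, -59, 0, 4)]
top brass [(148, 6, 29, 18)]
scene black [(-98, -19, 441, 43), (138, 28, 30, 25), (118, -4, 24, 26), (148, -26, 28, 38), (-76, -73, 34, 103)]
scene brass [(-64, -60, 549, 11), (-62, -36, 459, 44), (16, -34, 351, 6), (-59, -25, 327, 32), (-113, 11, 340, 5), (-105, -27, 327, 29), (146, 6, 28, 14), (140, -27, 25, 10), (-79, 27, 19, 18)]
```

All three nuts are in the bin, at sorter (138,28), (118,-4) and (148,-26) mm. Bringing the pan back level.

>>> apply_moves(increments=[0,-0.0034,0.002,0,0,-0.0034,0.002,0,0,-0.0034,0.002,0,0,-0.0034,0.002,0,0,-0.0032,0.0023,0,0,-0.0032,0.0023,0,0,-0.0032,0.0023,0,0,-0.0032,0.0023,0])

```text
time: 68.6
ee_pos: [0.4984, -0.0582, 0.2296]
orientation: [0.003, 0.713, 0.701, 0.003]
force: [-0.9, 1.3, 7.2]
finger_gap: 0.097
gripper_force: 30.0
```

>>> apply_moves(increments=[0,-0.003,0.0026,0,0,-0.003,0.0026,0,0,-0.003,0.0026,0,0,-0.003,0.0026,0,0,-0.0026,0.0029,0,0,-0.0026,0.0029,0,0,-0.0026,0.0028,0,0,-0.0026,0.0028,0])

```text
time: 69.27
ee_pos: [0.4756, -0.058, 0.2071]
orientation: [0.003, 0.713, 0.701, 0.002]
force: [-0.1, 0.2, 5.4]
finger_gap: 0.099
gripper_force: 30.0
```

>>> apply_moves(increments=[0,-0.0024,0.0031,0,0,-0.0024,0.0031,0,0,-0.0023,0.0032,0,0,-0.0023,0.0032,0,0,-0.002,0.0034,0,0,-0.002,0.0034,0,0,-0.002,0.0034,0,0,-0.002,0.0034,0])

```text
time: 69.93
ee_pos: [0.4574, -0.0579, 0.1802]
orientation: [0.002, 0.713, 0.701, 0.002]
force: [-2.6, 0.0, 6.0]
finger_gap: 0.1
gripper_force: 30.0
```

>>> apply_moves(increments=[0,-0.0017,0.0035,0,0,-0.0017,0.0035,0,0,-0.0017,0.0035,0,0,-0.0017,0.0035,0,0,-0.0013,0.0037,0,0,-0.0013,0.0037,0,0,-0.0013,0.0037,0,0,-0.0013,0.0037,0])

```text
time: 70.6
ee_pos: [0.4443, -0.0578, 0.1489]
orientation: [0.001, 0.713, 0.701, 0.001]
force: [-1.1, -1.6, 3.1]
finger_gap: 0.1
gripper_force: 30.0
```

>>> apply_moves(increments=[0,0,0,0,0,0,0,0,0,0,0,0,0,0,0,0,0,0,0,0,0,0,0,0,0,0,0,0,0,0,0,0])

```text
time: 71.27
ee_pos: [0.4441, -0.0577, 0.1482]
orientation: [0.001, 0.713, 0.701, 0.0]
force: [4.4, -3.8, -5.1]
finger_gap: 0.1
gripper_force: 30.0
```

>>> apply_moves(increments=[0,0,0,0,0,0,0,0,0,0,0,0,0,0,0,0,0,0,0,0,0,0,-0.02,0,0,0,-0.03,0,0,0,-0.03,0], hand=0.2)

```text
time: 71.93
ee_pos: [0.442, -0.0571, 0.2283]
orientation: [-0.002, 0.713, 0.701, -0.001]
force: [0.6, 0.1, 0.0]
finger_gap: 0.398
gripper_force: 0.0
```

>>> apply_moves(increments=[0.03,0,0,0,0.03,0,0,0,0.03,0,0,0,0.03,0,0,0,0.03,0,0,0,0.03,0,0,0,0.03,0,0,0,0.03,0,0,0])

```text
time: 72.6
ee_pos: [0.4467, 0.184, 0.2287]
orientation: [-0.0, 0.713, 0.701, 0.0]
force: [-0.2, -0.8, 0.2]
finger_gap: 0.399
gripper_force: 0.0
```

Run:
```python
from brass import *
from scr import scr
brass(); scr((.47,-.333),.055)
D={'now':{n:snapshot(n) for n in('top','scene')},'t0':{n:(np.load(n+'0.npz')['im'],np.load(n+'0.npz')['d']) for n in('top','scene')}}
for w in D:
  for n in D[w]:
    im,d=D[w][n]; P=cloud(n,d)
    def med(x0,x1,y0,y1,lo,hi):
        k=(P[...,0]>x0)&(P[...,0]<x1)&(P[...,1]>y0)&(P[...,1]<y1)&(P[...,2]>lo)&(P[...,2]<hi); return P[k][:,2].mean().round(4),int(k.sum())
    print(w,n,'handle',med(.435,.452,-.095,-.02,.13,.18),'plate far',med(.64,.67,-.09,-.03,.09,.128),'plate near',med(.58,.61,-.09,-.03,.09,.128))
    print('  loupe',med(.46,.53,.36,.44,.02,.05),'clip',med(.56,.68,-.43,-.33,.02,.06))
im,d=D['now']['scene'];a,_=D['t0']['scene']
for nm,p in(('loupe',(.5,.4,.02)),('clip',(.62,-.38,.025))):
    u,v=proj('scene',p).astype(int); print(nm,np.abs(im[v-14:v+14,u-14:u+14].astype(int)-a[v-14:v+14,u-14:u+14]).mean())
```

```text
top black [(136, -83, 0, 10), (-74, -74, 29, 129), (-114, 66, 3, 6), (-119, -86, 0, 4), (-144, -2, 160, 35), (-169, 6, 0, 4), (-168, -25, -1, 5)]
top brass [(148, 6, 27, 19), (-77, 34, 22, 5)]
scene black [(142, -27, 28, 43), (70, -56, 37, 5), (-147, -1, 158, 106), (-76, -71, 34, 106)]
scene brass [(141, -28, 23, 9), (-79, 31, 19, 12), (-80, 16, 21, 6), (-78, -13, 20, 4)]
top 0.012 80 (array([ 0.444 , -0.3152]), array([0.0341, 0.056 ]), 88.2) 0.019
top 0.038 64 (array([ 0.4391, -0.3155]), array([0.0151, 0.0469]), 88.6) 0.0459
scene 0.012 149 (array([ 0.4443, -0.319 ]), array([0.0329, 0.0578]), 88.5) 0.0185
scene 0.038 95 (array([ 0.4382, -0.3193]), array([0.0138, 0.0451]), 88.8) 0.0477
now top handle (np.float64(0.1592), 66) plate far (np.float64(0.1099), 146) plate near (np.float64(0.1103), 148)
  loupe (np.float64(0.0342), 68) clip (np.float64(0.032), 17)
now scene handle (np.float64(0.1586), 114) plate far (np.float64(0.1101), 131) plate near (np.float64(0.1102), 148)
  loupe (np.float64(0.0324), 136) clip (np.float64(0.0322), 31)
t0 top handle (np.float64(0.1578), 66) plate far (np.float64(0.1113), 151) plate near (np.float64(0.1103), 144)
  loupe (np.float64(0.034), 107) clip (np.float64(0.0327), 17)
t0 scene handle (np.float64(0.1564), 114) plate far (np.float64(0.111), 132) plate near (np.float64(0.1104), 149)
  loupe (np.float64(0.0324), 136) clip (np.float64(0.032), 29)
loupe 3.5454931972789114
clip 3.5267857142857144
```

Run:
```python
from h import *
for n in('top','scene'):
    im,d=snapshot(n); P=cloud(n,d); X=P[...,0]-.590; Y=P[...,1]+.060
    I=(X>.05)&(X<.17)&(abs(Y)<.058); 
    for th in(35,45,55,65):
        N,l,t,_=cv2.connectedComponentsWithStats((I&(im.max(-1)<th)&(P[...,2]<.045)).astype('uint8'))
        print(n,th,[(int(1e3*X[l==i].mean()),int(1e3*Y[l==i].mean()),int(1e3*np.median(P[l==i][:,2])),int(t[i,4])) for i in range(1,N) if t[i,4]>3])
    h=cv2.cvtColor(im,cv2.COLOR_BGR2HSV).astype(int); v,u=np.where(I&(h[...,1]>60)&(h[...,0]<32)&(h[...,0]>8)); print('brass',[(int(1e3*X[a,b]),int(1e3*Y[a,b]),int(1e3*P[a,b,2])) for a,b in zip(v,u)][:30])
    # heights over the bin floor on a coarse grid
    if n=='top':
        H=np.full((6,6),np.nan)
        for i in range(6):
            for j in range(6):
                k=I&(X>.085+i*.014)&(X<.099+i*.014)&(Y>-.055+j*.018)&(Y<-.037+j*.018)
                if k.any(): H[i,j]=1e3*np.median(P[k][:,2])
        print(H.round(0))
```

```text
top 35 [(149, 34, 30, 16), (148, -30, 31, 8)]
top 45 [(151, 34, 30, 22), (151, -29, 29, 24)]
top 55 [(154, 4, 30, 89)]
top 65 [(153, 3, 29, 117), (141, -1, 28, 4)]
brass [(156, 8, 29), (154, 4, 36), (157, 0, 26), (152, 8, 31), (152, 4, 28), (152, 0, 27), (153, -3, 23), (148, 11, 29), (147, 8, 36), (148, 4, 31), (146, 0, 36), (149, -3, 27), (145, 34, 29), (143, 12, 33), (143, 8, 34), (144, 4, 30), (145, 0, 25), (144, -2, 31), (141, 8, 29), (139, 4, 35), (140, 0, 32)]
[[ 19. 111. 111. 109. 109. 105.]
 [ 28.  13.  13.  12.  12.  11.]
 [ 14.  11.  11.  12.  12.  12.]
 [ 15.  12.  12.  13.  11.  12.]
 [ 13.  30.  14.  29.  20.  26.]
 [ 44.  48.  32.  44.  34.  44.]]
scene 35 []
scene 45 []
scene 55 [(144, -29, 31, 12)]
scene 65 [(145, -30, 30, 20)]
brass [(137, -24, 28), (138, -27, 28), (139, -30, 28), (139, -34, 30), (140, -24, 21), (140, -27, 23), (141, -30, 23), (140, -34, 25), (139, -28, 19), (136, -32, 23), (138, -35, 22)]
```

The top view confirms three nuts in the bin, at y = +34, +5 and -29 mm with tops about 30 mm high. The pan is level, the block is upright, and the bystanders haven't moved. Handing in.

```bash
python3 -c "
from plant import *
print(job_done())"
```

```text
the job is handed in; nothing more can be done
None
```

The job is handed in at about 73 s: all four screws are in the closed drawer, all three nuts are in the bin, the pan is level, the magnifier and clip are undisturbed, and the scraper block is upright on the worktop, though it was knocked about 3 cm aside after I set it down.

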